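# Dock the specimen carriage with its kick-down brake

### The job

The little wheeled carriage with the cream-coloured mounted specimen is parked with its kick-down brake lever down: flick the red pedal up to release it, then push the carriage gently along its track until it rests against the rubber buffers of the yellow end stop. Then lock it there: push the pedal right down until it seats, bed its foot with a firm press of about 15 N for half a second (never more than 20 N), and let go so that it stays down. Keep the specimen in its cup and leave the jar with the dark lid and the timer alone.

Things in the scene. Friction and masses are not known exactly. Their poses are not given: they have to be found in the camera images.
- track: Fixed aluminium bed 280 x 76 x 12 mm on the worktop; origin at the centre of its underside, +x along the track from the park end to the docking end (the way the carriage must go), z up. Near its middle a dark park catch (shaped like dock_catch) holds the locked carriage at the start.
- carriage (a joint): Position of the carriage along track +x in m: 0 = parked (start), 0.075 to 0.100 when it touches the end stop (see nose and end_stop). It rolls with about 1.5 N of friction and weighs about 1 kg. Grey deck 100 x 68 mm, its top 36 mm above the worktop. When locked it has 2 to 4 mm of play.
- lever (a joint): Angle of the brake lever in rad: near 0 = down (locked), 0.55 = up (released). It swings about lever_hinge, pedal end towards track +x. A light spring lifts it, but below 0.06 a clip in the catch holds its foot. On the pedal: about 7 N lifts it out of the clip; pushing down takes 1 to 2 N, then 7 to 10 N from 0.16 to 0.1, then it snaps in. Its seat lies between -0.06 and 0.02.
- pedal (a point): Centre of the top face of the red pedal at the lever's end. Pedal 40 mm along the track, 20 mm wide across it (sides free for a pinch), 8 mm thick. Lever down: level, 92 mm ahead of and 23 mm above lever_hinge, top 65 mm above the worktop. It turns with the lever about the hinge: up, it is about 45 mm higher and tilted by the lever's angle.
- lever_hinge (a point): Hinge axis of the lever (across the track), on the carriage, 42 mm above the worktop; moves with the carriage. The lever's rubber foot hangs 48 mm ahead of it.
- push_plate (a point): Middle of the top edge of the rear face of the blue upright push plate at the back of the carriage. Plate 48 mm wide across the track, 8 mm thick along it, from 36 to 78 mm above the worktop; push its rear face towards track +x. Its rear face is the rearmost part of the carriage; the specimen cup begins 9 mm ahead of the rear face.
- nose (a point): Centre of the carriage's flat front face, 32 mm above the worktop, 100 mm ahead of push_plate.
- end_stop: Fixed yellow brackets on the track with two black rubber buffers 50 mm apart that meet the deck's front; the lever passes between. 42 mm high over the worktop. Origin on the track's top in the plane of the buffer faces, axes as the track's: the carriage is home when nose has x = 0 here (negative = short). The buffers are hard rubber; over 25 N on them is too rough.
- dock_catch: Fixed brass catch 30 mm beyond the buffer faces: a 5 mm high rubber seat pad between ridges 11 mm high, a 14 mm slot and a clip of two white rollers; origin at the slot on the track's top. The pad sits from 1 mm higher to 2.2 mm lower each time: feel it. The lever's foot fits only with the carriage at the end stop (within 3 mm) and bears on the pad with 1.2 times the pedal force plus up to 8 N.
- cup (a point): Middle of the inner floor of the shallow black cup on the deck, inner diameter 40 mm, 7 mm deep; the specimen stands in it.
- specimen: Loose cream round mounted specimen, diameter 34 mm, 16 mm high, standing in the cup; origin at the centre of its underside.
- dark_jar: Bystander: clear jar with a dark lid, diameter 71 mm, 91 mm high; origin at the centre of its underside.
- timer: Bystander: white round timer with grey dial, diameter 64 mm, 47 mm high; origin at the centre of its underside.
Not all that is in view belongs to the job. Leave any orange look-alike of the specimen alone.

How it is judged:
On the way, in this order (a step that is already met when the one before it is completed fails the run):
1. the lever is flicked up: the brake is released (value of joint lever above 0.45 rad), for 0.2 s.
2. the carriage rests against the end stop (within 2.5 mm) with the lever up (x of nose in the frame of end_stop above -0.0025 m and value of joint lever above 0.45 rad), for 0.2 s.
3. the lever is down in the dock catch and pressed firmly: 12 N or more on the catch, which is about 10 N on the pedal, for 0.3 s (x of nose in the frame of end_stop above -0.004 m and value of joint lever below 0.04 rad and contact force between dock_catch and anything else above 12 N), for 0.3 s.
At the end, for the whole second after the job is handed in: The lever is down (below 0.04 rad) in the dock catch and stays there by itself, the carriage is at rest with its nose within 4 mm of the buffers, and the specimen stands in its cup (within 8 mm of its middle, upright) (value of joint lever below 0.04 rad and x of nose in the frame of end_stop above -0.004 m and velocity of joint carriage between -0.01 and 0.01 m/s and horizontal distance between specimen and cup below 0.008 m and z of specimen in the frame of cup below 0.006 m and angle between specimen's own z axis and vertical below 0.15 rad and linear speed of specimen below 0.02 m/s); the robot touches nothing.
It fails at once if more than 25 N on the end stop's buffers (contact force between end_stop and anything else above 25 N).
It fails at once if more than 34 N on the dock catch (about 22 N on the pedal) (contact force between dock_catch and anything else above 34 N).
It fails at once if the specimen leaves its cup (horizontal distance between specimen and cup above 0.015 m or angle between specimen's own z axis and vertical above 0.4 rad).
It fails at once if a bystander is moved by more than 15 mm (distance of any of dark_jar, timer from where it was at the start of the episode above 0.015 m).
It also fails if it takes over 72 s, if anything falls off the work surface, if the arm or the gripper's body presses on something with over 40 N, if the wrist force passes 120 N, or if a joint passes its speed limit or range.

### The arm

A 7-joint arm with a two-finger parallel gripper is mounted at the origin on a cart in front of the work surface, level with it; the furniture and walls round the work are solid. World frame = base frame: x ahead of the robot, y to its left, z up, the work surface at z = 0. Lengths are in m, angles in rad, forces in N, time in s.
With the tool pointing down it reaches from about 0.35 to 0.775 m from the base axis. Payload 3.1 kg.
Tool frame: the origin (TCP) lies at the very end of the fingers, on their centre line; the grasp point (between the pads) lies 19 mm behind it; z points along the fingers, y is the direction in which the jaws open and shut (so a half turn about z gives the same grasp; the last joint's range is limited). The gripper opens to 85 mm and grips with 20 to 120 N. Pads are 22 mm wide; open, the fingers measure 114 mm over their backs; the gripper's body (76 mm by 85 mm) begins 54 mm behind the grasp point. The pads swing forward as they close: fully open they stand 13 mm farther back than shut.
Start: joints at [-1.254, 0.311, 0.014, 1.512, -0.004, 1.319, -0.027], TCP at [0.193, 0.515, 0.231] pointing down, gripper open.
Joint ranges: [-2.7, 2.7], [-0.3, 1.91], [-1.27, 1.3], [0.12, 2.57], [-1.44, 4.58], [0.2, 2.03], [-3.05, 3.05]. Speed limits (rad/s): [2.79, 2.79, 3.14, 3.14, 3.14, 3.14, 3.14].

### API

Orientations are given as [roll, pitch, yaw] about the fixed x, y, z axes, in that order (R = Rz(yaw) Ry(pitch) Rx(roll)).
In Python, from bench import monitor, vision, manip gives the robot as it stands. The module is installed in compiled form; this text tells all that it offers.
- The arm moves only by the tool arm_command, never from a script. Its argument "plan" is a list of rows, each an object of numbers: "x", "y", "z": the shift along the tool's x, y, z in m; "turn": the turn about the tool's z in degrees; "grip": the closure, from 0 (fully open) to 1 (shut). In form: [{"x": .., "y": .., "z": .., "turn": .., "grip": ..}, ...]. A call has 1 to 12 rows; each row shifts and turns the commanded pose from where the row before left it, along the tool's axes as they then stand; what a row does not reach is not made up. A row lasts 1/12 s, in which the tool goes at most 41.7 mm and 7.16 degrees, less where a joint would pass 70% of its speed; a pose out of reach is approached as far as the arm can. A call with a gripper value outside its range is refused whole. The fingers move at their own pace and stop on an object; the grip force is fixed at half the most. Time passes only in rows, so rows that do not move let the fingers close. It gives the time, the measured TCP pose, the force and the opening at its end, in the units of the state.
- monitor.read_state(): the state, without advancing time (a new reading comes with each control period).
- vision.read_camera(name): name is "scene" or "top" or "wrist"; returns a dict with "frame" (400x640x3 uint8, red, green, blue), "fx", "fy", "cx", "cy" (pixels), "R" (3x3) and "t" (3): a world point X has camera coordinates R X + t. Camera axes: x right, y down, z forward; pixel columns grow to the right and rows downward; lengths in m; the calibration is good to about 2 mm. A picture is of the moment at which its call begins. There is no depth.
- manip.close_job(): hands the job in, once; it reports no verdict.
The state is a dict: "time": time; "joint_positions": joint angles; "joint_velocities": joint speeds; "tau": joint torques, N m; "tcp_pos": TCP position; "orientation": TCP orientation; "ft_force": force on the tool from outside, world axes, zero at the start; "moment": the same for the moment, N m; "width": opening from 0.0 (shut) to 1.0 (fully open).
Only numpy, scipy, OpenCV 4.12 (cv2) and the standard library are available. Lean on these libraries where they do the work, as an engineer would, in place of code of your own. Each camera call takes 0.05 s, during which the arm holds its last target.

## Working session

There is one attempt and no reset: what is moved stays moved. The work goes in short steps, Python scripts to look and compute and a tool call to move; the robot and the scene stay as the last step left them, time stands still between calls to the robot, and variables do not carry over. Pictures are saved under pics/ and viewed, and the job is handed in when it is done.

Besides the shell and the picture viewer there is one more tool, called after ">>>" as name(argument=value, ...), one argument or row to a line, values as JSON. arm_command: Moves the arm, as the interface text tells. Its arguments: {"type":"object","properties":{"plan":{"type":"array"}},"required":["plan"]}

```bash
mkdir -p pics; ls; python3 - <<'E'
from bench import monitor, vision
import cv2
s=monitor.read_state(); print(s)
for n in ("scene","top","wrist"):
    c=vision.read_camera(n); cv2.imwrite(f"pics/{n}0.png",c["frame"][:,:,::-1])
    print(n,c["fx"],c["fy"],c["cx"],c["cy"],c["R"],c["t"])
E
```

```text
pics
{'time': 0.0, 'joint_positions': array([-1.25371306,  0.31176713,  0.01398634,  1.5130678 , -0.0043924 ,
        1.31921058, -0.02722634]), 'joint_velocities': array([-0.00124904, -0.00035856, -0.0002753 , -0.00169725,  0.00058534,
        0.0013433 , -0.00075802]), 'tau': array([ 5.52846595e-04, -3.79919279e+01,  1.46558066e-01, -2.30589169e+01,
        1.24237992e-02,  1.37791128e-02, -5.52210011e-07]), 'tcp_pos': array([0.1928536 , 0.51429003, 0.23019399]), 'orientation': array([-3.13917269e+00,  1.04516629e-04,  2.78286720e+00]), 'ft_force': array([-0.03722359, -0.25104669,  0.17473703]), 'moment': array([ 0.04681505, -0.02968508, -0.00244726]), 'width': 0.9993853582014222}
scene 483.2232128040356 483.2232128040356 321.8218192161651 203.01986814110316 [[ 0.79400942 -0.60761488 -0.01879345]
 [-0.41969298 -0.52555055 -0.74003677]
 [ 0.43978045  0.59548365 -0.67230379]] [-0.59129044  0.11340835  1.551144  ]
top 441.25991977584107 441.25991977584107 314.3825513166052 204.05530019216093 [[-0.00909936 -0.99995265  0.00344888]
 [-0.98512491  0.00837245 -0.1716357 ]
 [ 0.1715987  -0.00495935 -0.98515445]] [-0.28378931  0.51920936  1.1398581 ]
wrist 349.2459538854225 349.2459538854225 322.0723412778504 201.86145573000988 [[ 0.35253719  0.93579575 -0.00195927]
 [ 0.89568435 -0.33681833  0.29034972]
 [ 0.27104812 -0.10411396 -0.9569186 ]] [-0.5492101  -0.03585655  0.37892667]
```

View pics/scene0.png

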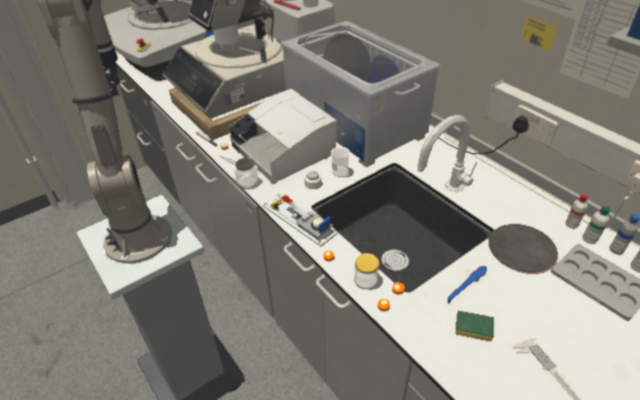

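View pics/top0.png

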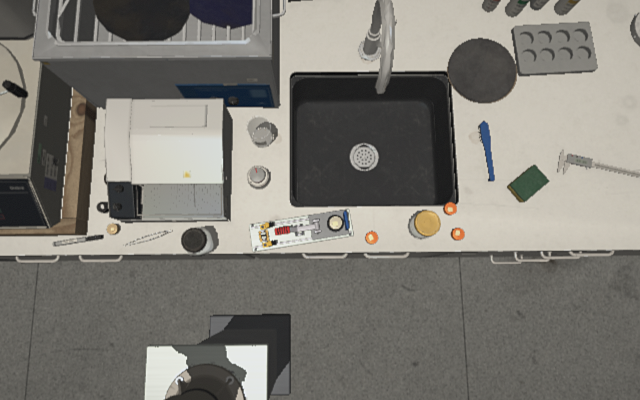

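View pics/wrist0.png

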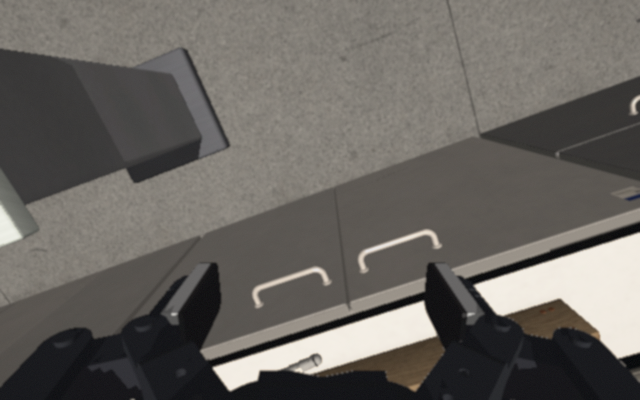

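The scene shows the track at about (300,217) in the scene view and (300,231) in the top view. The blue plate is at the right end (347,220) and the yellow stop at the left end (268,235). I'll zoom in next.

```bash
python3 - <<'E'
import cv2
a=cv2.imread("pics/top0.png")[195:265,170:370]; cv2.imwrite("pics/top0z.png",cv2.resize(a,None,fx=4,fy=4,interpolation=cv2.INTER_CUBIC))
a=cv2.imread("pics/scene0.png")[140:260,220:350]; cv2.imwrite("pics/scene0z.png",cv2.resize(a,None,fx=5,fy=5,interpolation=cv2.INTER_CUBIC))
E
```

```text
(no output)
```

View pics/top0z.png

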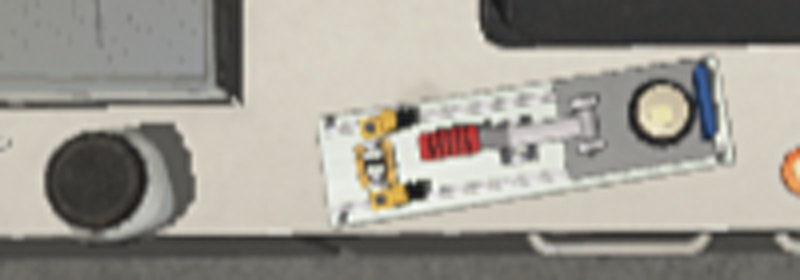

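View pics/scene0z.png

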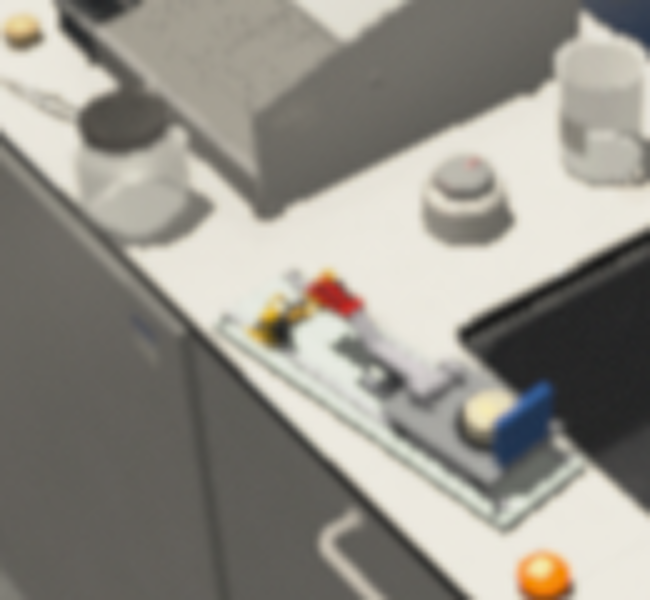

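```bash
cat > h.py <<'E'
import numpy as np, cv2
from bench import monitor, vision
def ray(c,u,v):
    d=np.array([(u-c["cx"])/c["fx"],(v-c["cy"])/c["fy"],1.0])
    return -c["R"].T@c["t"], c["R"].T@d
def onz(c,u,v,z):
    o,d=ray(c,u,v); return o+d*(z-o[2])/d[2]
def tri(obs):
    A=[];b=[]
    for c,u,v in obs:
        o,d=ray(c,u,v); d=d/np.linalg.norm(d); P=np.eye(3)-np.outer(d,d); A.append(P); b.append(P@o)
    A=np.vstack(A); b=np.hstack(b); x=np.linalg.lstsq(A,b,rcond=None)[0]
    return x, np.linalg.norm(A@x-b)
def proj(c,X):
    p=c["R"]@np.asarray(X)+c["t"]; return c["fx"]*p[0]/p[2]+c["cx"], c["fy"]*p[1]/p[2]+c["cy"]
RNG={"red":[((0,140,70),(8,255,255)),((172,140,70),(180,255,255))],"blue":[((100,130,40),(125,255,255))],
"yellow":[((18,140,110),(30,255,255))],"cream":[((15,20,150),(32,110,255))]}
def mask(fr,col):
    h=cv2.cvtColor(fr,cv2.COLOR_RGB2HSV); m=np.zeros(h.shape[:2],np.uint8)
    for lo,hi in RNG[col]: m|=cv2.inRange(h,lo,hi)
    return m
def blobs(fr,col,roi=None,amin=8):
    m=mask(fr,col)
    if roi:
        k=np.zeros_like(m); k[roi[2]:roi[3],roi[0]:roi[1]]=1; m*=k
    n,l,s,ce=cv2.connectedComponentsWithStats(m)
    out=[]
    for i in range(1,n):
        if s[i,4]>=amin:
            r=cv2.minAreaRect(np.argwhere(l==i)[:,::-1].astype(np.float32)); out.append((s[i,4],ce[i],r))
    return sorted(out,key=lambda t:-t[0])
def save(c,n,roi=None,f=1):
    a=c["frame"][:,:,::-1]
    if roi: a=a[roi[2]:roi[3],roi[0]:roi[1]]
    cv2.imwrite(f"pics/{n}.png",cv2.resize(a,None,fx=f,fy=f,interpolation=cv2.INTER_CUBIC))
E
python3 - <<'E'
from h import *
np.set_printoptions(precision=4,suppress=True)
t=vision.read_camera("top"); s=vision.read_camera("scene")
for n,c,roi in (("top",t,(245,360,200,255)),("scene",s,(255,340,185,250))):
    for col in ("red","blue","yellow"):
        for b in blobs(c["frame"],col,roi)[:4]: print(n,col,b[0],b[1],b[2])
rb=lambda c,col,roi: blobs(c["frame"],col,roi)[0][1]
R1=rb(t,"red",(245,360,200,255));R2=rb(s,"red",(255,340,185,250))
print("pedal tri",tri([(t,*R1),(s,*R2)]), onz(t,*R1,0.063))
B1=rb(t,"blue",(245,360,200,255));B2=rb(s,"blue",(255,340,185,250))
print("plate tri",tri([(t,*B1),(s,*B2)]), onz(t,*B1,0.07))
# corners of track in top zoom (px/4+offset)
for u,v in ((320,114),(337,227),(716,58),(733,160)):
    print("track corner",onz(t,170+u/4,195+v/4,0.012))
for u,v,z in ((660,111,0.05),(95,180,0.091),(172,0,0)): print(onz(t,170+u/4,195+v/4,z))
print("orange",onz(t,372,238,0.01),"timer",onz(t,258,174,0.047))
E
```

```text
top red 78 [281.8205 230.1667] ((281.84613037109375, 230.23077392578125), (5.88348388671875, 14.120361328125), 78.69007110595703)
top blue 50 [345.72 219.66] ((345.51348876953125, 219.5811004638672), (17.09749412536621, 3.1235809326171875), 80.53767395019531)
top yellow 24 [268.4583 243.3333] ((268.1764831542969, 243.20591735839844), (4.365641117095947, 5.5783185958862305), 75.96376037597656)
top yellow 22 [266.0455 225.2727] ((266.0, 225.5), (5.0, 4.0), 90.0)
top yellow 10 [266.7 234.9] ((266.5, 235.0), (8.0, 1.0), 90.0)
scene red 35 [286.4286 199.0286] ((286.3800354003906, 199.16001892089844), (8.40000057220459, 4.200000286102295), 36.869895935058594)
scene blue 91 [324.6044 223.8901] ((324.9459533691406, 224.17567443847656), (7.091105937957764, 16.855907440185547), 35.53767395019531)
pedal tri (array([ 0.4451, -0.2024,  0.0622]), np.float64(5.728586625174765e-05)) [ 0.445  -0.2024  0.063 ]
plate tri (array([ 0.4722, -0.3708,  0.0611]), np.float64(0.0011385435907223691)) [ 0.4703 -0.3698  0.07  ]
track corner [ 0.4699 -0.1116  0.012 ]
track corner [ 0.3927 -0.1243  0.012 ]
track corner [ 0.5065 -0.3838  0.012 ]
track corner [ 0.4358 -0.3939  0.012 ]
[ 0.465  -0.3426  0.05  ]
[0.4186 0.0194 0.091 ]
[ 0.5527 -0.0051  0.    ]
orange [ 0.4274 -0.4451  0.01  ] timer [ 0.6005 -0.1361  0.047 ]
```

Before the first reach, these are the things that could be confused (top-view pixels):
- **Pedal:** the red block at (282,230). The only other reds are the bottle caps at the back right of the scene view, (580,200), which are out of reach.
- **Specimen:** the cream disc in the black cup at (335,223). The look-alikes are orange at (372,238), (450,208) and (457,233), plus a tan one at (112,229).
- **Jar:** the dark-lidded one at (195,240), not the yellow-lidded one at (425,223).
- **Timer:** at (258,176).

The close crop confirms the red block on the lever and the blue plate at (346,220). I'll turn the tool to the track yaw of about 98.4°, then travel.

>>> arm_command(
  plan=[
    {"x": 0,"y": 0,"z": 0,"turn": 6.8,"grip": 0},
    {"x": 0,"y": 0,"z": 0,"turn": 6.8,"grip": 0},
    {"x": 0,"y": 0,"z": 0,"turn": 6.8,"grip": 0},
    {"x": 0,"y": 0,"z": 0,"turn": 6.8,"grip": 0},
    {"x": 0,"y": 0,"z": 0,"turn": 6.8,"grip": 0},
    {"x": 0,"y": 0,"z": 0,"turn": 6.8,"grip": 0},
    {"x": 0,"y": 0,"z": 0,"turn": 6.8,"grip": 0},
    {"x": 0,"y": 0,"z": 0,"turn": 6.8,"grip": 0},
    {"x": 0,"y": 0,"z": 0,"turn": 6.7,"grip": 0.3},
  ],
)

```text
time: 1.0
tcp_pos: [0.193, 0.5149, 0.2311]
orientation: [-3.141, 0.0, 1.711]
ft_force: [0.1, 0.5, 0.7]
width: 0.884
```

>>> arm_command(
  plan=[
    {"x": -0.034,"y": 0.008,"z": 0,"turn": 0,"grip": 0.3},
    {"x": -0.034,"y": 0.008,"z": 0,"turn": 0,"grip": 0.3},
    {"x": -0.034,"y": 0.008,"z": 0,"turn": 0,"grip": 0.3},
    {"x": -0.034,"y": 0.008,"z": 0,"turn": 0,"grip": 0.3},
    {"x": -0.034,"y": 0.008,"z": 0,"turn": 0,"grip": 0.3},
    {"x": -0.034,"y": 0.008,"z": 0,"turn": 0,"grip": 0.3},
    {"x": -0.034,"y": 0.008,"z": 0,"turn": 0,"grip": 0.3},
    {"x": -0.034,"y": 0.008,"z": 0,"turn": 0,"grip": 0.3},
    {"x": -0.034,"y": 0.008,"z": 0,"turn": 0,"grip": 0.3},
  ],
)

```text
time: 1.75
tcp_pos: [0.309, 0.221, 0.2314]
orientation: [3.141, -0.001, 1.717]
ft_force: [0.6, 0.4, 0.1]
width: 0.698
```

>>> arm_command(
  plan=[
    {"x": -0.035,"y": 0.0063,"z": 0,"turn": 0,"grip": 0.4},
    {"x": -0.035,"y": 0.0063,"z": 0,"turn": 0,"grip": 0.4},
    {"x": -0.035,"y": 0.0063,"z": 0,"turn": 0,"grip": 0.4},
    {"x": -0.035,"y": 0.0063,"z": 0,"turn": 0,"grip": 0.4},
    {"x": -0.035,"y": 0.0063,"z": 0,"turn": 0,"grip": 0.4},
    {"x": -0.035,"y": 0.0063,"z": 0,"turn": 0,"grip": 0.4},
    {"x": -0.035,"y": 0.0063,"z": 0,"turn": 0,"grip": 0.4},
    {"x": -0.035,"y": 0.0063,"z": 0,"turn": 0,"grip": 0.4},
    {"x": -0.035,"y": 0.007,"z": 0,"turn": 0,"grip": 0.5},
    {"x": -0.035,"y": 0.007,"z": 0,"turn": 0,"grip": 0.5},
    {"x": -0.035,"y": 0.007,"z": 0,"turn": 0,"grip": 0.5},
    {"x": 0,"y": 0.007,"z": 0,"turn": 0,"grip": 0.5},
  ],
)

```text
time: 2.75
tcp_pos: [0.4418, -0.1558, 0.2321]
orientation: [3.141, 0.008, 1.704]
ft_force: [-0.6, -1.1, 0.4]
width: 0.501
```

```bash
python3 - <<'E'
from h import *
w=vision.read_camera("wrist"); save(w,"w1"); s=monitor.read_state(); print(s["tcp_pos"],s["orientation"],s["time"],s["width"])
for col in ("red","blue","yellow"):
    for b in blobs(w["frame"],col,None,40)[:4]: print(col,b[0],b[1],b[2])
E
```

```text
[ 0.44329174 -0.15119214  0.23160442] [3.14090418 0.00455746 1.70851267] 2.8 0.5040870424209635
red 502 [319.43027888 224.84262948] ((319.5, 225.0), (38.0, 19.0), 90.0)
blue 765 [322.22091503 365.13464052] ((322.5, 364.5), (23.0, 39.0), 90.0)
```

View pics/w1.png

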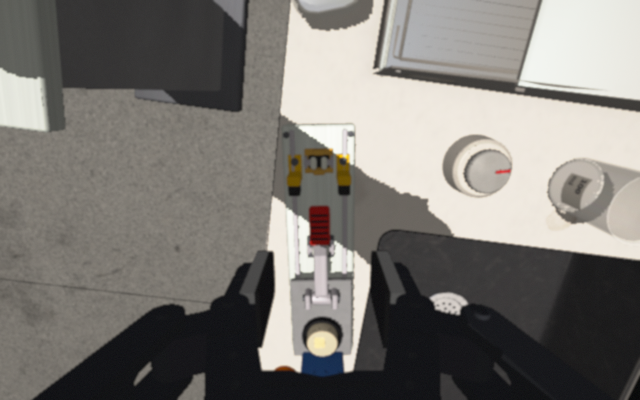

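The wrist view shows the red pedal at (319,225), the yellow stop with black buffers at (295/344,190), the catch at (319,163), the specimen at (323,338) and the blue plate at (322,365). The track is almost vertical in the picture.

```bash
python3 - <<'E'
from h import *
np.set_printoptions(precision=4,suppress=True)
w=vision.read_camera("wrist"); t=vision.read_camera("top"); sc=vision.read_camera("scene"); save(w,"w2z",(260,380,110,390),2)
s=monitor.read_state(); print(s["tcp_pos"],s["orientation"],s["time"])
r=blobs(w["frame"],"red",None,40)[0]; print(r); b=blobs(w["frame"],"blue",(250,380,300,400),40)[0]; print(b)
P=onz(w,*r[2][0],0.065); print("pedal top wrist",P)
R1=blobs(t["frame"],"red",(245,360,200,255))[0][1];R2=blobs(sc["frame"],"red",(255,340,185,250))[0][1]
print("tri all",tri([(t,*R1),(sc,*R2),(w,*r[1])]), "tri t+w", tri([(t,*R1),(w,*r[1])]))
for y in blobs(w["frame"],"yellow",(250,380,100,250),20): print("yel",y)
g=cv2.cvtColor(w["frame"],cv2.COLOR_RGB2GRAY)
for v in (130,205,215,240): print(v,g[v,270:370:1][::2])
E
```

```text
[ 0.4419 -0.1456  0.2309] [-3.1403 -0.0011  1.7178] 2.95
(np.int32(504), array([316.9345, 229.8393]), ((317.0, 230.5), (20.0, 37.0), 0.0))
(np.int32(606), array([319.7789, 367.1023]), ((319.5, 366.5), (39.0, 19.0), 0.0))
pedal top wrist [ 0.4444 -0.1994  0.065 ]
tri all (array([ 0.4452, -0.2071,  0.0598]), np.float64(0.011268343951259948)) tri t+w (array([ 0.4479, -0.2135,  0.0292]), np.float64(0.003299209094381223))
130 [126 125 123 101  95  97  98  96  96  97  98  95  93  97 130 199 213 217
 216 213 201 203 210 214 213 213 207 217 222 219 221 222 220 222 222 221
 221 223 226 227 220 206 231 235 235 235 235 235 234 235]
205 [209 236 235 235 235 225 175 110 105 104  93  86  90  99 102 103 104 106
 107 106 105 104 102 103 104 103 103 102 105 103 105 106 104 104 102  92
  88  91 102 103  97  93  95  97  97  99 101 102 102 102]
215 [230 235 235 235 235 236 233 234 248 249 226 128  96 102 104 102 104 102
  76  39  38  38  38  39  39  39  38  38  60  97 102 106 104 104 102  87
  88  91 103 103  97  96 102 100 101 102 103 103 102 103]
240 [235 235 235 235 235 235 234 225 239 246 244 227 218 221 244 244 245 219
 109  44  35  34  37  37  35  34  35  36  42  52 102 190 131 101 100  88
  87  94 104 103  96  99 102 102 102 103 102 103 102 104]
```

View pics/w2z.png

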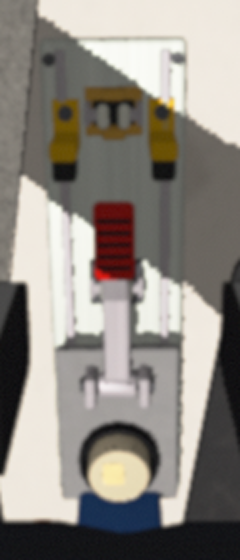

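>>> arm_command(
  plan=[
    {"x": -0.028,"y": -0.0027,"z": 0.02,"turn": 0,"grip": 0.5},
    {"x": -0.0272,"y": -0.0027,"z": 0.03,"turn": 0,"grip": 0.5},
    {"x": 0,"y": 0,"z": 0.035,"turn": 0,"grip": 0.5},
    {"x": 0,"y": 0,"z": 0.035,"turn": 0,"grip": 0.5},
    {"x": 0,"y": 0,"z": 0.025,"turn": 0,"grip": 0.5},
    {"x": 0,"y": 0,"z": 0,"turn": 0,"grip": 0.5},
    {"x": 0,"y": 0,"z": 0,"turn": 0,"grip": 0.5},
    {"x": 0,"y": 0,"z": 0,"turn": 0,"grip": 0.5},
  ],
)

```text
time: 3.62
tcp_pos: [0.4462, -0.2017, 0.0879]
orientation: [3.139, 0.001, 1.718]
ft_force: [0.1, 0.2, -0.3]
width: 0.5
```

```bash
python3 - <<'E'
from h import *
np.set_printoptions(precision=4,suppress=True)
w=vision.read_camera("wrist"); save(w,"w3")
s=monitor.read_state(); print(s["tcp_pos"],s["orientation"],s["time"],s["ft_force"])
r=blobs(w["frame"],"red",None,40)[0]; print(r);print("pedal top wrist",onz(w,*r[2][0],0.065)); print("tcp px",proj(w,s["tcp_pos"]))
for y in blobs(w["frame"],"yellow",None,40): print("yel",y[1],onz(w,*y[1],0.042))
E
```

```text
[ 0.4467 -0.2022  0.0884] [3.1376 0.0013 1.7181] 3.6667 [ 0.1446 -0.0883 -0.3328]
(np.int32(1918), array([320.3133, 241.2883]), ((319.9999694824219, 243.0), (69.99998474121094, 35.99999237060547), 90.0))
pedal top wrist [ 0.4443 -0.199   0.065 ]
tcp px (np.float64(324.01772551695586), np.float64(271.28464592585715))
yel [360.4272 133.4489] [ 0.4577 -0.1436  0.042 ]
yel [274.9583 161.9769] [ 0.4146 -0.1654  0.042 ]
yel [366.1675 161.5911] [ 0.4635 -0.158   0.042 ]
yel [285.0152 134.2879] [ 0.4183 -0.1499  0.042 ]
yel [270.8125 134.0078] [ 0.4108 -0.1508  0.042 ]
```

View pics/w3.png

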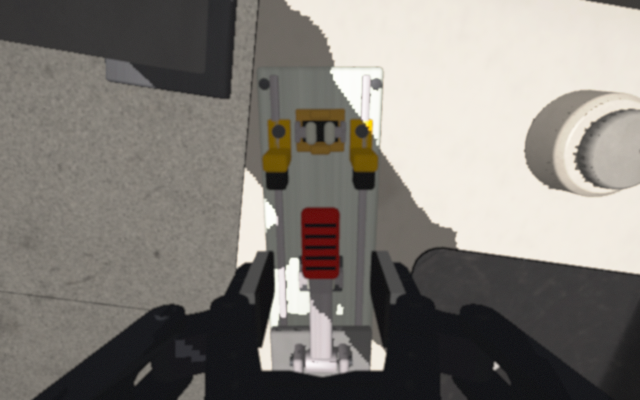

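The pedal at (320,245) sits centred between the fingers. I'll shift −2 mm in tool y, go down and pinch.

>>> arm_command(
  plan=[
    {"x": 0.001,"y": -0.002,"z": 0.015,"turn": 0,"grip": 0.5},
    {"x": 0,"y": 0,"z": 0.015,"turn": 0,"grip": 0.5},
    {"x": 0,"y": 0,"z": 0.012,"turn": 0,"grip": 0.5},
    {"x": 0,"y": 0,"z": 0,"turn": 0,"grip": 0.5},
    {"x": 0,"y": 0,"z": 0,"turn": 0,"grip": 0.7},
    {"x": 0,"y": 0,"z": 0,"turn": 0,"grip": 0.9},
    {"x": 0,"y": 0,"z": 0,"turn": 0,"grip": 1},
    {"x": 0,"y": 0,"z": 0,"turn": 0,"grip": 1},
    {"x": 0,"y": 0,"z": 0,"turn": 0,"grip": 1},
    {"x": 0,"y": 0,"z": 0,"turn": 0,"grip": 1},
  ],
)

```text
time: 4.5
tcp_pos: [0.4451, -0.2017, 0.0454]
orientation: [3.137, 0.001, 1.717]
ft_force: [4.3, 1.9, 4.4]
width: 0.218
```

```bash
python3 - <<'E'
from h import *
np.set_printoptions(precision=4,suppress=True)
w=vision.read_camera("wrist"); save(w,"w4")
s=monitor.read_state(); print(s["tcp_pos"],s["orientation"],s["time"],s["ft_force"],s["width"])
E
```

```text
[ 0.445  -0.2016  0.0453] [3.1376 0.0014 1.7174] 4.55 [6.3969 1.8776 1.0504] 0.21558584431397593
```

View pics/w4.png

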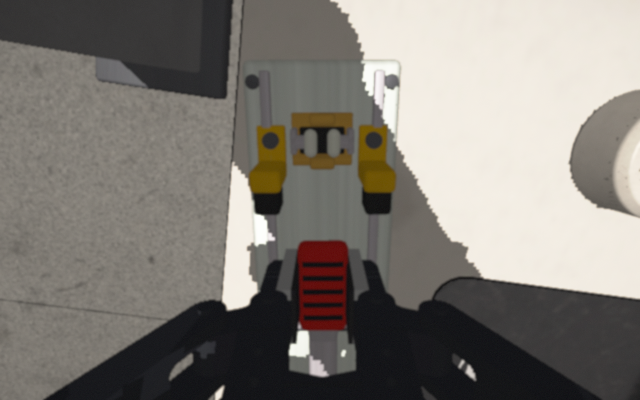

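The pinch holds: width is 0.216, about 18 to 20 mm, with the pads on both pedal sides. I'll lift along the arc about the hinge.

>>> arm_command(
  plan=[
    {"x": -0.001,"y": 0,"z": -0.0045,"turn": 0,"grip": 1},
    {"x": -0.0015,"y": 0,"z": -0.0046,"turn": 0,"grip": 1},
    {"x": -0.0015,"y": 0,"z": -0.0044,"turn": 0,"grip": 1},
    {"x": -0.0018,"y": 0,"z": -0.0044,"turn": 0,"grip": 1},
    {"x": -0.002,"y": 0,"z": -0.0042,"turn": 0,"grip": 1},
    {"x": -0.0022,"y": 0,"z": -0.0042,"turn": 0,"grip": 1},
    {"x": -0.0025,"y": 0,"z": -0.004,"turn": 0,"grip": 1},
    {"x": -0.0026,"y": 0,"z": -0.0039,"turn": 0,"grip": 1},
    {"x": -0.0028,"y": 0,"z": -0.0038,"turn": 0,"grip": 1},
    {"x": -0.003,"y": 0,"z": -0.0037,"turn": 0,"grip": 1},
    {"x": 0,"y": 0,"z": 0,"turn": 0,"grip": 1},
    {"x": 0,"y": 0,"z": 0,"turn": 0,"grip": 1},
  ],
)

```text
time: 5.55
tcp_pos: [0.4478, -0.2212, 0.0855]
orientation: [3.138, 0.0, 1.717]
ft_force: [7.7, 0.1, -6.8]
width: 0.217
```

```bash
python3 - <<'E'
from h import *
np.set_printoptions(precision=4,suppress=True)
w=vision.read_camera("wrist"); save(w,"w5"); t=vision.read_camera("top"); sc=vision.read_camera("scene"); 
a=cv2.resize(t["frame"][195:265,225:375,::-1],None,fx=4,fy=4,interpolation=2); b=cv2.resize(sc["frame"][160:250,250:350,::-1],None,fx=6,fy=6,interpolation=2)[:300]
cv2.imwrite("pics/ts5.png",np.vstack([a,b[:,:600]]))
s=monitor.read_state(); print(s["tcp_pos"],s["orientation"],s["time"],s["ft_force"],s["width"])
E
```

```text
[ 0.4478 -0.2212  0.0854] [3.1385 0.0002 1.7176] 5.7 [ 8.3641  0.2457 -5.1797] 0.2204423773578801
```

View pics/w5.png

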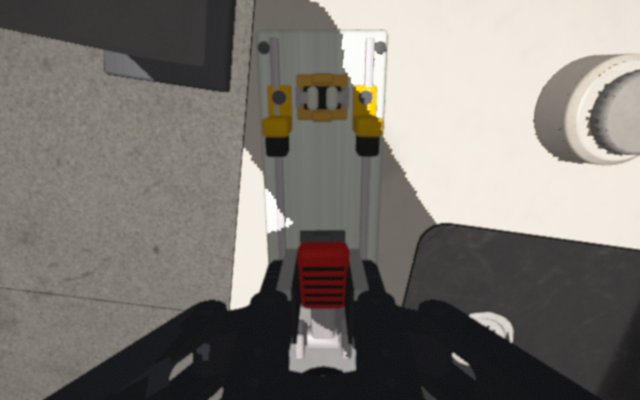

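View pics/ts5.png

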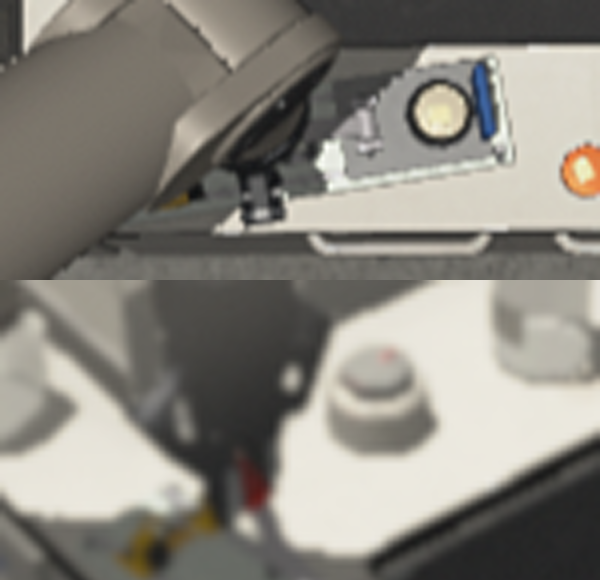

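The lever is lifted: the pedal at (323,278) is visibly tilted. I'll open the fingers, let the spring finish the swing, and rise clear.

>>> arm_command(
  plan=[
    {"x": 0,"y": 0.001,"z": 0,"turn": 0,"grip": 0.5},
    {"x": 0,"y": 0,"z": 0,"turn": 0,"grip": 0.45},
    {"x": 0,"y": 0,"z": 0,"turn": 0,"grip": 0.45},
    {"x": 0,"y": 0,"z": 0,"turn": 0,"grip": 0.45},
    {"x": 0,"y": 0,"z": -0.02,"turn": 0,"grip": 0.45},
    {"x": 0,"y": 0,"z": -0.03,"turn": 0,"grip": 0.45},
    {"x": 0,"y": 0,"z": -0.035,"turn": 0,"grip": 0.45},
    {"x": 0,"y": 0,"z": -0.03,"turn": 0,"grip": 0.45},
    {"x": 0,"y": 0,"z": 0,"turn": 0,"grip": 0.45},
    {"x": 0,"y": 0,"z": 0,"turn": 0,"grip": 0.45},
  ],
)

```text
time: 6.53
tcp_pos: [0.4472, -0.2231, 0.2025]
orientation: [3.139, 0.001, 1.716]
ft_force: [0.8, 0.2, -0.4]
width: 0.548
```

```bash
python3 - <<'E'
from h import *
np.set_printoptions(precision=4,suppress=True)
w=vision.read_camera("wrist"); save(w,"w6"); 
s=monitor.read_state(); print(s["tcp_pos"],s["orientation"],s["time"],s["ft_force"],s["width"])
r=blobs(w["frame"],"red",None,40)[0]; print(r)
for z in (.09,.1,.11): print("pedal",onz(w,*r[1],z))
E
```

```text
[ 0.4463 -0.2222  0.201 ] [ 3.1415 -0.0005  1.7159] 6.5833 [-0.6024  0.4037 -0.1565] 0.5507387685421219
(np.int32(719), array([322.9777, 201.4075]), ((323.0, 204.5), (39.0, 28.0), 90.0))
pedal [ 0.4479 -0.2251  0.09  ]
pedal [ 0.4474 -0.2221  0.1   ]
pedal [ 0.4469 -0.2191  0.11  ]
```

View pics/w6.png

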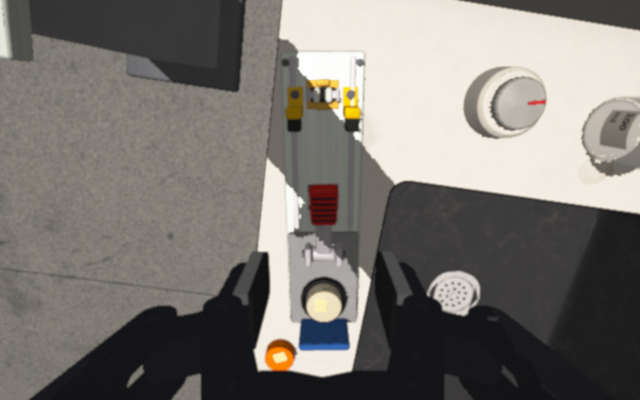

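The brake is released: the pedal at (323,204) is raised and tilted. The specimen is in its cup at (325,300), the buffers are at (294/352,130) and the deck front is at v≈234. Next I measure the rear edge of the plate and the travel.

```bash
python3 - <<'E'
from h import *
np.set_printoptions(precision=4,suppress=True)
w=vision.read_camera("wrist"); t=vision.read_camera("top")
s=monitor.read_state(); tcp=s["tcp_pos"]; yaw=s["orientation"][2]; print(tcp,yaw)
b=blobs(w["frame"],"blue",(280,370,300,380),40)[0]; print(b)
m=mask(w["frame"],"blue"); m[:300]=0; m[380:]=0; ys,xs=np.nonzero(m); print(ys.min(),ys.max(),xs.min(),xs.max())
g=cv2.cvtColor(w["frame"],cv2.COLOR_RGB2GRAY); print("col300",g[225:250,300],"buf",g[120:140,294],g[120:140,352])
ue=np.array([np.cos(1.717),np.sin(1.717)]); un=np.array([np.sin(1.717),-np.cos(1.717)])
def L(P): return (np.array([P[0],P[1]])-tcp[:2])@ue,(np.array([P[0],P[1]])-tcp[:2])@un
print("plate rear top (tool x,y)",L(onz(w,(xs.min()+xs.max())/2,ys.max()+.5,0.078)))
bt=blobs(t["frame"],"blue",(245,360,200,255))[0]; print("plate mid top cam",onz(t,*bt[1],.075),L(onz(t,*bt[1],.075)),bt)
print("nose",L(onz(w,300,234,.036)),"buf",L(onz(w,294,131,.036)),L(onz(w,352,131,.036)))
print("specimen",L(onz(w,325,300,.06)), "foot/catch", L(onz(w,323,95,.02)))
E
```

```text
[ 0.4456 -0.2214  0.1996] 1.7161485959460254
(np.int32(1304), array([324.7308, 337.5383]), ((324.9999694824219, 336.4999694824219), (47.99999237060547, 28.999996185302734), 0.0))
322 351 301 349
col300 [151 149 145 143 135 120 104  96  83  69  66  80 106 131 151 162 165 165
 165 166 166 165 165 166 166] buf [65 45 28 19 19 20 20 20 19 21 19 20 28 54 78 91 93 95 94 93] [118  73  45  42  44  43  41  43  45  43  41  35  43  65  84  92  95  95
  93  94]
plate rear top (tool x,y) (np.float64(-0.14858773341305057), np.float64(0.0022083985342827355))
plate mid top cam [ 0.4679 -0.3683  0.075 ] (np.float64(-0.14855707241201363), np.float64(0.0007044205642537071)) (np.int32(49), array([345.3265, 220.3061]), ((345.3153991699219, 220.02310180664062), (16.248550415039062, 3.1008682250976562), 82.87498474121094))
nose (np.float64(-0.05064060536941208), np.float64(-0.021094880541381974)) buf (np.float64(0.04508836342073999), np.float64(-0.02427332354233475)) (np.float64(0.04496360296581446), np.float64(0.025856540367954338))
specimen (np.float64(-0.10652950196131865), np.float64(0.0023357086305923337)) foot/catch (np.float64(0.07481403414099026), np.float64(0.0008680851435994446))
```

>>> arm_command(
  plan=[
    {"x": -0.038,"y": 0.0002,"z": 0,"turn": 0,"grip": 0.7},
    {"x": -0.038,"y": 0.0002,"z": 0,"turn": 0,"grip": 0.9},
    {"x": -0.038,"y": 0.0002,"z": 0,"turn": 0,"grip": 1},
    {"x": -0.038,"y": 0.0002,"z": 0,"turn": 0,"grip": 1},
    {"x": -0.038,"y": 0.0002,"z": 0,"turn": 0,"grip": 1},
    {"x": 0,"y": 0,"z": 0,"turn": 0,"grip": 1},
    {"x": 0,"y": 0,"z": 0.03,"turn": 0,"grip": 1},
    {"x": 0,"y": 0,"z": 0.03,"turn": 0,"grip": 1},
    {"x": 0,"y": 0,"z": 0.03,"turn": 0,"grip": 1},
    {"x": 0,"y": 0,"z": 0,"turn": 0,"grip": 1},
    {"x": 0,"y": 0,"z": 0,"turn": 0,"grip": 1},
  ],
)

```text
time: 7.6
tcp_pos: [0.4738, -0.408, 0.1082]
orientation: [-3.137, -0.005, 1.716]
ft_force: [-0.4, -0.2, -0.1]
width: 0.0
```

```bash
python3 - <<'E'
from h import *
np.set_printoptions(precision=4,suppress=True)
w=vision.read_camera("wrist"); save(w,"w7"); sc=vision.read_camera("scene"); save(sc,"s7",(240,370,170,270),6)
s=monitor.read_state(); print(s["tcp_pos"],s["orientation"],s["time"],s["ft_force"],s["width"])
E
```

```text
[ 0.4756 -0.4107  0.1122] [3.1411 0.0017 1.7164] 7.7 [ 0.4377 -0.1094  0.7943] -0.0007452643297428306
```

View pics/w7.png

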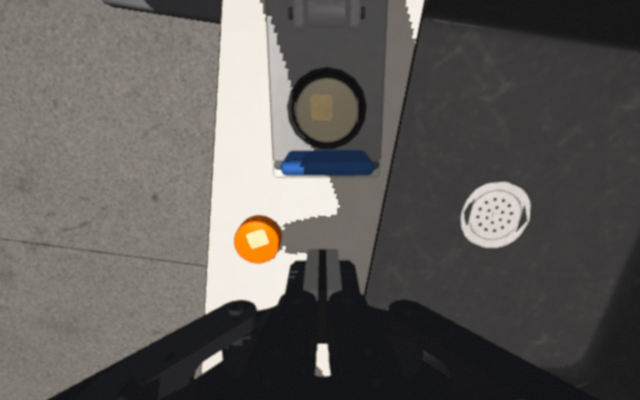

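View pics/s7.png

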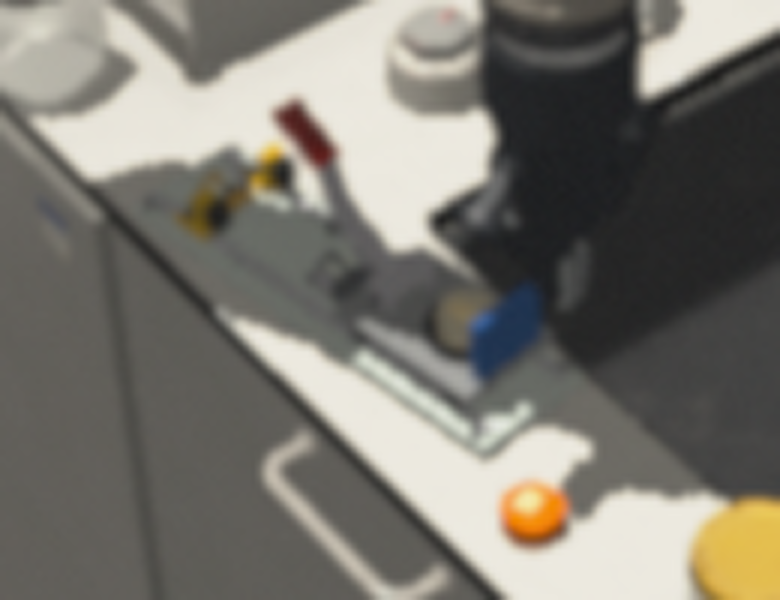

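The lever is clearly up, the shut fingers are at (322,260), and the plate is ahead at (326,163). I'll lower to z≈0.055 and approach.

>>> arm_command(
  plan=[
    {"x": 0,"y": 0,"z": 0.02,"turn": 0,"grip": 1},
    {"x": 0,"y": 0,"z": 0.02,"turn": 0,"grip": 1},
    {"x": 0,"y": 0,"z": 0.015,"turn": 0,"grip": 1},
    {"x": 0,"y": 0,"z": 0,"turn": 0,"grip": 1},
    {"x": 0.008,"y": 0,"z": 0,"turn": 0,"grip": 1},
    {"x": 0.008,"y": 0,"z": 0,"turn": 0,"grip": 1},
    {"x": 0.004,"y": 0,"z": 0,"turn": 0,"grip": 1},
    {"x": 0.002,"y": 0,"z": 0,"turn": 0,"grip": 1},
    {"x": 0.002,"y": 0,"z": 0,"turn": 0,"grip": 1},
    {"x": 0.002,"y": 0,"z": 0,"turn": 0,"grip": 1},
    {"x": 0.002,"y": 0,"z": 0,"turn": 0,"grip": 1},
    {"x": 0.002,"y": 0,"z": 0,"turn": 0,"grip": 1},
  ],
)

```text
time: 8.7
tcp_pos: [0.4715, -0.3813, 0.0567]
orientation: [3.14, 0.003, 1.716]
ft_force: [2.1, -1.1, 0.9]
width: -0.0
```

```bash
cat >> h.py <<'E'
P0=np.array([0.4456,-0.2214]); ue=np.array([np.cos(1.717),np.sin(1.717)]); un=np.array([np.sin(1.717),-np.cos(1.717)])
def L(P): d=np.array([P[0],P[1]])-P0; return np.round([d@ue,d@un],4)
E
python3 - <<'E'
from h import *
np.set_printoptions(precision=4,suppress=True)
w=vision.read_camera("wrist"); save(w,"w8")
s=monitor.read_state(); print(s["tcp_pos"],L(s["tcp_pos"]),s["orientation"],s["time"],s["ft_force"],s["width"])
E
```

```text
[ 0.4713 -0.3806  0.0565] [-0.1612  0.0023] [3.1408 0.0013 1.7165] 8.75 [ 0.4654 -1.5136  0.677 ] 0.003125538471009949
```

View pics/w8.png

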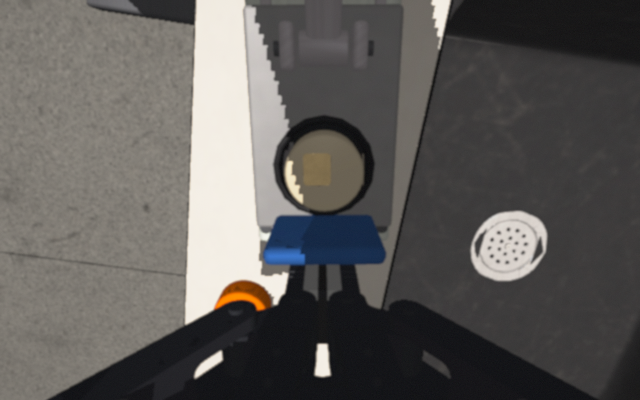

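Contact at s≈−0.161 with 1.5 N. The fingers are on the plate at (322,270) and the specimen sits in its cup. I'll push smoothly for about 40 mm.

>>> arm_command(
  plan=[
    {"x": 0.001,"y": 0,"z": 0,"turn": 0,"grip": 1},
    {"x": 0.002,"y": 0,"z": 0,"turn": 0,"grip": 1},
    {"x": 0.003,"y": 0,"z": 0,"turn": 0,"grip": 1},
    {"x": 0.004,"y": 0,"z": 0,"turn": 0,"grip": 1},
    {"x": 0.004,"y": 0,"z": 0,"turn": 0,"grip": 1},
    {"x": 0.004,"y": 0,"z": 0,"turn": 0,"grip": 1},
    {"x": 0.004,"y": 0,"z": 0,"turn": 0,"grip": 1},
    {"x": 0.004,"y": 0,"z": 0,"turn": 0,"grip": 1},
    {"x": 0.004,"y": 0,"z": 0,"turn": 0,"grip": 1},
    {"x": 0.004,"y": 0,"z": 0,"turn": 0,"grip": 1},
    {"x": 0.003,"y": 0,"z": 0,"turn": 0,"grip": 1},
    {"x": 0.003,"y": 0,"z": 0,"turn": 0,"grip": 1},
  ],
)

```text
time: 9.75
tcp_pos: [0.4649, -0.3402, 0.0559]
orientation: [-3.141, -0.0, 1.717]
ft_force: [-1.0, -1.4, 0.7]
width: 0.002
```

>>> arm_command(
  plan=[
    {"x": 0.004,"y": 0,"z": 0,"turn": 0,"grip": 1},
    {"x": 0.004,"y": 0,"z": 0,"turn": 0,"grip": 1},
    {"x": 0.004,"y": 0,"z": 0,"turn": 0,"grip": 1},
    {"x": 0.004,"y": 0,"z": 0,"turn": 0,"grip": 1},
    {"x": 0.004,"y": 0,"z": 0,"turn": 0,"grip": 1},
    {"x": 0.003,"y": 0,"z": 0,"turn": 0,"grip": 1},
    {"x": 0.003,"y": 0,"z": 0,"turn": 0,"grip": 1},
    {"x": 0.003,"y": 0,"z": 0,"turn": 0,"grip": 1},
    {"x": 0.003,"y": 0,"z": 0,"turn": 0,"grip": 1},
    {"x": 0.003,"y": 0,"z": 0,"turn": 0,"grip": 1},
    {"x": 0.002,"y": 0,"z": 0,"turn": 0,"grip": 1},
    {"x": 0.002,"y": 0,"z": 0,"turn": 0,"grip": 1},
  ],
)

```text
time: 10.75
tcp_pos: [0.4595, -0.3017, 0.0559]
orientation: [-3.141, -0.0, 1.717]
ft_force: [-0.1, -2.2, -1.9]
width: -0.004
```

```bash
python3 - <<'E'
from h import *
np.set_printoptions(precision=4,suppress=True)
w=vision.read_camera("wrist"); save(w,"w9"); sc=vision.read_camera("scene"); save(sc,"s9",(240,370,170,270),6)
s=monitor.read_state(); print(s["tcp_pos"],L(s["tcp_pos"]),s["orientation"],s["time"],s["ft_force"],s["width"])
E
```

```text
[ 0.4598 -0.3011  0.0559] [-0.0809  0.0024] [ 3.1412 -0.0012  1.717 ] 10.85 [-0.3925  0.7804 -0.2076] 0.0021032535018221114
```

View pics/w9.png

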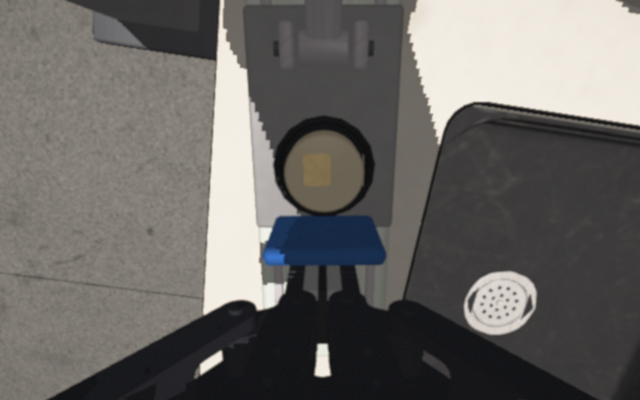

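View pics/s9.png

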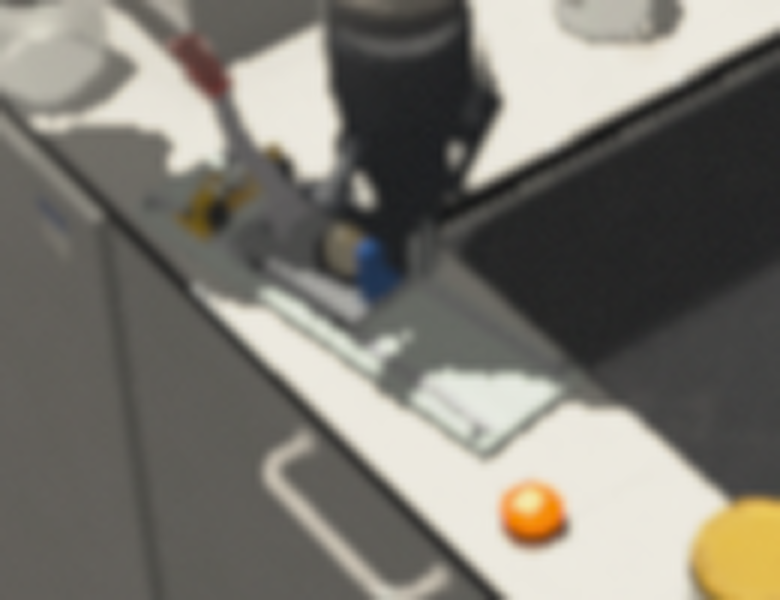

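Some 80 mm of travel is done and the carriage is still rolling freely. Now slower, in small steps while watching the force.

>>> arm_command(
  plan=[
    {"x": 0.0015,"y": 0,"z": 0,"turn": 0,"grip": 1},
    {"x": 0.0015,"y": 0,"z": 0,"turn": 0,"grip": 1},
    {"x": 0.0015,"y": 0,"z": 0,"turn": 0,"grip": 1},
    {"x": 0.0015,"y": 0,"z": 0,"turn": 0,"grip": 1},
    {"x": 0.001,"y": 0,"z": 0,"turn": 0,"grip": 1},
    {"x": 0.001,"y": 0,"z": 0,"turn": 0,"grip": 1},
  ],
)

```text
time: 11.35
tcp_pos: [0.4587, -0.294, 0.0561]
orientation: [3.141, 0.0, 1.717]
ft_force: [1.1, -0.8, -0.9]
width: 0.001
```

>>> arm_command(
  plan=[
    {"x": 0.001,"y": 0,"z": 0,"turn": 0,"grip": 1},
    {"x": 0.001,"y": 0,"z": 0,"turn": 0,"grip": 1},
  ],
)

```text
time: 11.52
tcp_pos: [0.4584, -0.2921, 0.0561]
orientation: [3.141, 0.0, 1.717]
ft_force: [1.0, -2.2, -1.4]
width: 0.002
```

>>> arm_command(
  plan=[
    {"x": 0.001,"y": 0,"z": 0,"turn": 0,"grip": 1},
    {"x": 0,"y": 0,"z": 0,"turn": 0,"grip": 1},
  ],
)

```text
time: 11.68
tcp_pos: [0.4581, -0.2908, 0.0561]
orientation: [3.141, -0.0, 1.717]
ft_force: [0.3, -0.8, 0.4]
width: -0.0
```

>>> arm_command(
  plan=[
    {"x": 0.001,"y": 0,"z": 0,"turn": 0,"grip": 1},
    {"x": 0,"y": 0,"z": 0,"turn": 0,"grip": 1},
  ],
)

```text
time: 11.85
tcp_pos: [0.4579, -0.29, 0.0561]
orientation: [3.141, -0.0, 1.717]
ft_force: [1.2, -1.4, -0.4]
width: 0.004
```

>>> arm_command(
  plan=[
    {"x": 0.001,"y": 0,"z": 0,"turn": 0,"grip": 1},
    {"x": 0,"y": 0,"z": 0,"turn": 0,"grip": 1},
  ],
)

```text
time: 12.02
tcp_pos: [0.4577, -0.2892, 0.0561]
orientation: [3.141, -0.0, 1.716]
ft_force: [0.6, -1.3, 0.6]
width: 0.002
```

>>> arm_command(
  plan=[
    {"x": 0.001,"y": 0,"z": 0,"turn": 0,"grip": 1},
    {"x": 0,"y": 0,"z": 0,"turn": 0,"grip": 1},
  ],
)

```text
time: 12.18
tcp_pos: [0.4577, -0.2892, 0.0562]
orientation: [3.141, 0.002, 1.716]
ft_force: [2.4, -3.3, -1.5]
width: 0.0
```

>>> arm_command(
  plan=[
    {"x": 0.001,"y": 0,"z": 0,"turn": 0,"grip": 1},
    {"x": 0,"y": 0,"z": 0,"turn": 0,"grip": 1},
  ],
)

```text
time: 12.35
tcp_pos: [0.4577, -0.2892, 0.0562]
orientation: [3.141, 0.004, 1.716]
ft_force: [2.3, -5.3, -2.9]
width: 0.001
```

```bash
python3 - <<'E'
from h import *
np.set_printoptions(precision=4,suppress=True)
t=vision.read_camera("top"); sc=vision.read_camera("scene"); save(sc,"s10",(240,340,160,250),8)
s=monitor.read_state(); print(s["tcp_pos"],L(s["tcp_pos"]),s["orientation"],s["time"],s["ft_force"],s["width"])
E
```

```text
[ 0.4577 -0.2892  0.0562] [-0.0688  0.0021] [3.1409 0.0039 1.7156] 12.45 [ 2.5902 -5.1227 -2.7866] 0.0003224513925888487
```

View pics/s10.png

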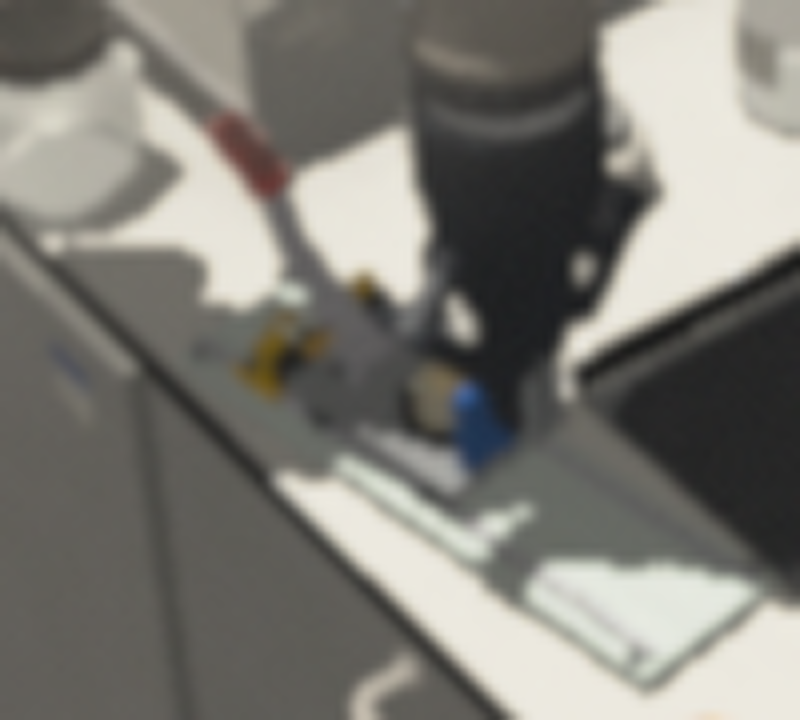

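The TCP stopped dead at s=−0.0688 (about 92 mm of travel) while the force rises by 2 N per mm commanded. That is the buffers. I'll hold a little firmer, then back off and go up to look.

>>> arm_command(
  plan=[
    {"x": 0.001,"y": 0,"z": 0,"turn": 0,"grip": 1},
    {"x": 0,"y": 0,"z": 0,"turn": 0,"grip": 1},
    {"x": 0,"y": 0,"z": 0,"turn": 0,"grip": 1},
    {"x": 0,"y": 0,"z": 0,"turn": 0,"grip": 1},
    {"x": 0,"y": 0,"z": 0,"turn": 0,"grip": 1},
  ],
)

```text
time: 12.87
tcp_pos: [0.4577, -0.2892, 0.0562]
orientation: [3.141, 0.006, 1.715]
ft_force: [3.2, -6.5, -5.0]
width: 0.001
```

>>> arm_command(
  plan=[
    {"x": -0.002,"y": 0,"z": 0,"turn": 0,"grip": 1},
    {"x": -0.004,"y": 0,"z": 0,"turn": 0,"grip": 1},
    {"x": -0.012,"y": 0,"z": 0,"turn": 0,"grip": 1},
    {"x": -0.012,"y": 0,"z": -0.01,"turn": 0,"grip": 1},
    {"x": 0,"y": 0,"z": -0.03,"turn": 0,"grip": 1},
    {"x": 0,"y": 0,"z": -0.035,"turn": 0,"grip": 1},
    {"x": 0,"y": 0,"z": -0.035,"turn": 0,"grip": 1},
    {"x": 0,"y": 0,"z": -0.035,"turn": 0,"grip": 1},
    {"x": 0,"y": 0,"z": 0,"turn": 0,"grip": 1},
  ],
)

```text
time: 13.62
tcp_pos: [0.4637, -0.3184, 0.2078]
orientation: [3.133, 0.006, 1.717]
ft_force: [1.3, -2.0, 0.0]
width: 0.004
```

>>> arm_command(
  plan=[
    {"x": 0.035,"y": 0,"z": 0,"turn": 0,"grip": 1},
    {"x": 0.035,"y": 0,"z": 0,"turn": 0,"grip": 1},
    {"x": 0.035,"y": 0,"z": 0,"turn": 0,"grip": 1},
    {"x": 0.035,"y": 0,"z": 0,"turn": 0,"grip": 1},
    {"x": 0,"y": 0,"z": 0,"turn": 0,"grip": 1},
    {"x": 0,"y": 0,"z": 0,"turn": 0,"grip": 1},
    {"x": 0,"y": 0,"z": 0,"turn": 0,"grip": 1},
  ],
)

```text
time: 14.2
tcp_pos: [0.4407, -0.177, 0.2008]
orientation: [-3.14, -0.001, 1.718]
ft_force: [-0.6, -0.3, -0.6]
width: 0.0
```

```bash
python3 - <<'E'
from h import *
np.set_printoptions(precision=4,suppress=True)
w=vision.read_camera("wrist"); save(w,"w11")
s=monitor.read_state(); print(s["tcp_pos"],L(s["tcp_pos"]),s["orientation"],s["time"],s["ft_force"],s["width"])
r=blobs(w["frame"],"red",None,40)[0]; print(r)
for z in (.1,.107,.115): print("pedal",L(onz(w,*r[2][0],z)))
E
```

```text
[ 0.4406 -0.1782  0.201 ] [0.0435 0.0014] [-3.1408 -0.0001  1.7152] 14.25 [-0.2125 -0.23   -0.0842] -0.003594932950625449
(np.int32(1137), array([323.4292, 132.7986]), ((323.0, 135.5), (49.0, 30.0), 90.0))
pedal [0.0936 0.0015]
pedal [0.0944 0.0015]
pedal [0.0953 0.0015]
```

View pics/w11.png

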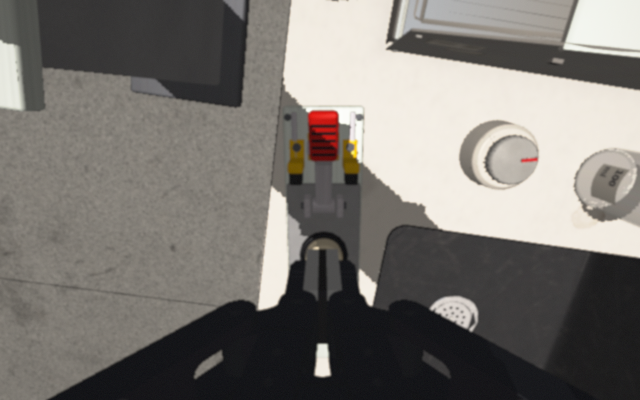

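The deck is against the buffers (296/350,184), the lever is still up with the pedal at (323,135), and the cup and specimen are under the fingers at (323,245). I'll move over the pedal and begin the press, keeping the fingers shut.

>>> arm_command(
  plan=[
    {"x": 0.022,"y": 0,"z": 0.01,"turn": 0,"grip": 1},
    {"x": 0.021,"y": 0,"z": 0.02,"turn": 0,"grip": 1},
    {"x": 0,"y": 0,"z": 0.022,"turn": 0,"grip": 1},
    {"x": 0,"y": 0,"z": 0.018,"turn": 0,"grip": 1},
    {"x": 0,"y": 0,"z": 0,"turn": 0,"grip": 1},
    {"x": 0,"y": 0,"z": 0,"turn": 0,"grip": 1},
  ],
)

```text
time: 14.75
tcp_pos: [0.434, -0.1366, 0.1307]
orientation: [-3.139, 0.001, 1.713]
ft_force: [1.0, -0.3, 0.2]
width: -0.001
```

```bash
python3 - <<'E'
from h import *
np.set_printoptions(precision=4,suppress=True)
w=vision.read_camera("wrist"); save(w,"w12"); sc=vision.read_camera("scene"); save(sc,"s12",(230,330,150,240),6)
s=monitor.read_state(); print(s["tcp_pos"],L(s["tcp_pos"]),s["orientation"],s["time"],s["ft_force"],s["width"])
E
```

```text
[ 0.4356 -0.1367  0.1321] [0.0852 0.0025] [3.1401 0.0014 1.7136] 14.85 [1.097  0.5847 0.2728] 4.8542273726153875e-05
```

View pics/w12.png

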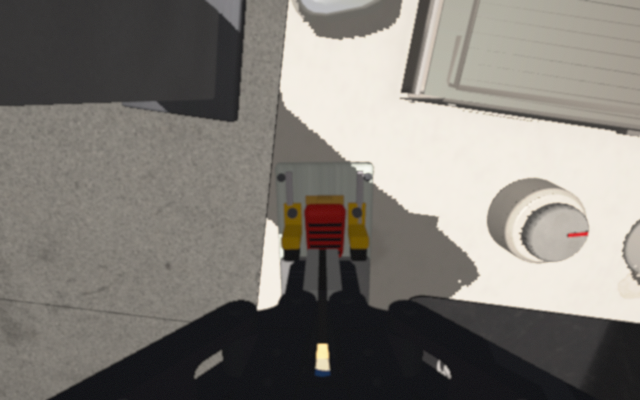

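View pics/s12.png

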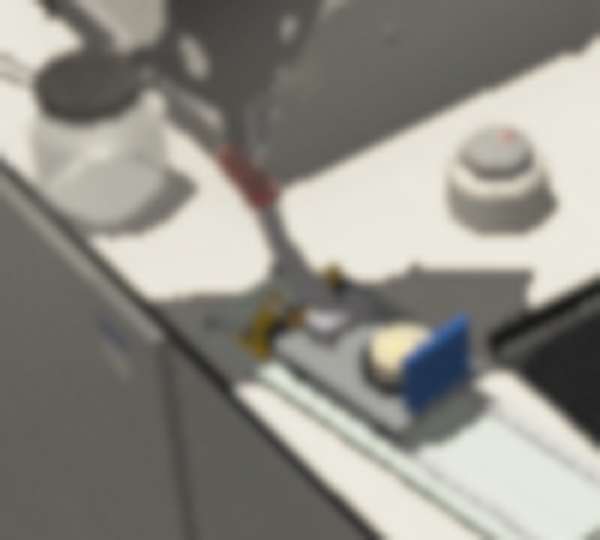

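```bash
python3 - <<'E'
from h import *
np.set_printoptions(precision=4,suppress=True)
w=vision.read_camera("wrist"); t=vision.read_camera("top"); sc=vision.read_camera("scene")
save(w,"w13z",(370,520,60,160),4); save(sc,"s13z",(220,330,90,200),5)
for z in (0,0.05,0.1): print(z,onz(w,403,97,z),onz(t,230,220.7,z))
print(L(monitor.read_state()["tcp_pos"]))
E
```

```text
0 [ 0.4849 -0.0552  0.    ] [ 0.4798 -0.0544  0.    ]
0.05 [ 0.4739 -0.0565  0.05  ] [ 0.4729 -0.0638  0.05  ]
0.1 [ 0.4628 -0.0578  0.1   ] [ 0.4661 -0.0732  0.1   ]
[0.0861 0.0029]
```

View pics/w13z.png

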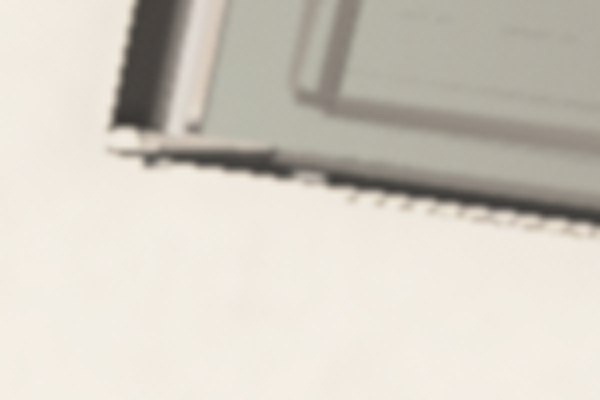

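View pics/s13z.png

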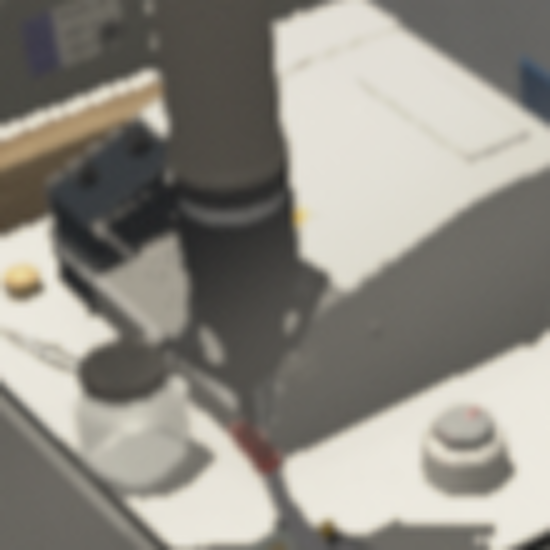

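The box corner at about (0.475,−0.06) is low and outside the finger path, so it is clear. I'll press down along the arc in stages.

>>> arm_command(
  plan=[
    {"x": 0,"y": -0.001,"z": 0.006,"turn": 0,"grip": 1},
    {"x": 0,"y": 0,"z": 0.005,"turn": 0,"grip": 1},
    {"x": 0.001,"y": 0,"z": 0.003,"turn": 0,"grip": 1},
    {"x": 0.002,"y": 0,"z": 0.003,"turn": 0,"grip": 1},
    {"x": 0.002,"y": 0,"z": 0.003,"turn": 0,"grip": 1},
    {"x": 0,"y": 0,"z": 0,"turn": 0,"grip": 1},
  ],
)

```text
time: 15.5
tcp_pos: [0.4329, -0.1294, 0.1103]
orientation: [-3.141, -0.0, 1.717]
ft_force: [-0.2, -0.0, -0.1]
width: 0.002
```

```bash
python3 - <<'E'
from h import *
np.set_printoptions(precision=4,suppress=True)
w=vision.read_camera("wrist"); save(w,"w14",(220,420,140,320),3)
s=monitor.read_state(); print(s["tcp_pos"],L(s["tcp_pos"]),s["orientation"],s["time"],s["ft_force"],s["width"])
E
```

```text
[ 0.4331 -0.1297  0.1107] [0.0925 0.0009] [-3.1408 -0.0001  1.7171] 15.55 [-0.2271 -1.0976  0.1711] 0.00012484771885870504
```

View pics/w14.png

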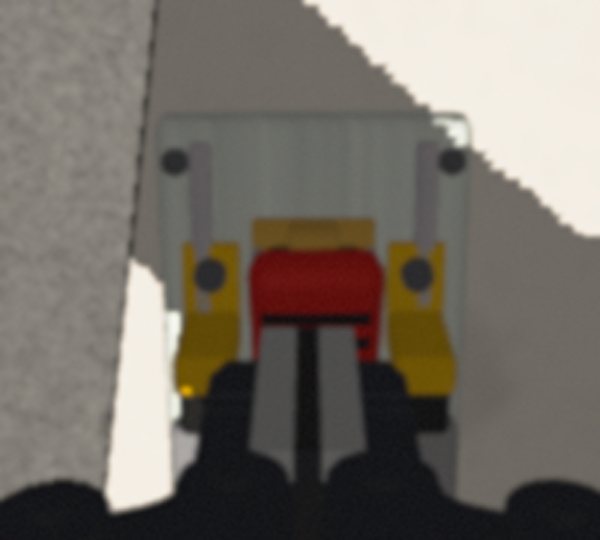

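>>> arm_command(
  plan=[
    {"x": 0.002,"y": 0,"z": 0.003,"turn": 0,"grip": 1},
    {"x": 0.002,"y": 0,"z": 0.003,"turn": 0,"grip": 1},
    {"x": 0.002,"y": 0,"z": 0.003,"turn": 0,"grip": 1},
    {"x": 0,"y": 0,"z": 0,"turn": 0,"grip": 1},
  ],
)

```text
time: 15.88
tcp_pos: [0.4323, -0.1233, 0.1014]
orientation: [-3.141, -0.001, 1.717]
ft_force: [-0.5, -0.9, 0.7]
width: -0.002
```

>>> arm_command(
  plan=[
    {"x": 0.0015,"y": 0,"z": 0.003,"turn": 0,"grip": 1},
    {"x": 0.0015,"y": 0,"z": 0.003,"turn": 0,"grip": 1},
    {"x": 0.0015,"y": 0,"z": 0.003,"turn": 0,"grip": 1},
    {"x": 0,"y": 0,"z": 0,"turn": 0,"grip": 1},
  ],
)

```text
time: 16.22
tcp_pos: [0.4315, -0.1192, 0.0924]
orientation: [-3.141, -0.0, 1.717]
ft_force: [0.7, 0.0, 1.6]
width: -0.001
```

```bash
python3 - <<'E'
from h import *
np.set_printoptions(precision=4,suppress=True)
w=vision.read_camera("wrist"); save(w,"w15",(220,420,140,320),3)
sc=vision.read_camera("scene"); save(sc,"s15",(230,330,150,240),6)
s=monitor.read_state(); print(s["tcp_pos"],L(s["tcp_pos"]),s["orientation"],s["time"],s["ft_force"],s["width"])
E
```

```text
[ 0.4315 -0.1196  0.0928] [0.1027 0.0009] [-3.141  -0.      1.7165] 16.3167 [ 0.1925 -0.3823  1.1703] -0.0009288702480165018
```

View pics/w15.png

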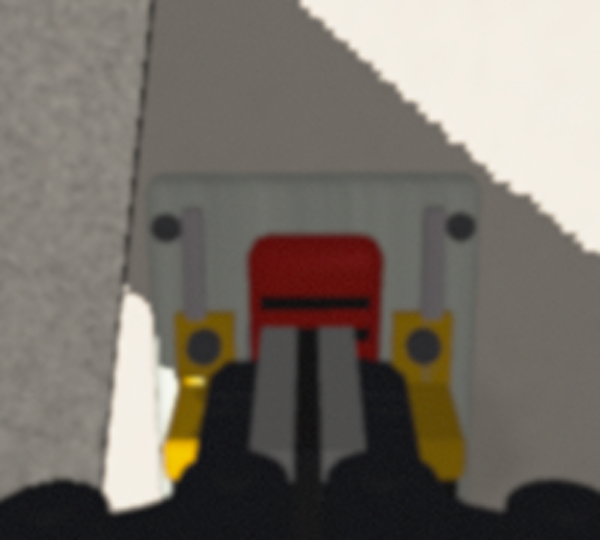

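View pics/s15.png

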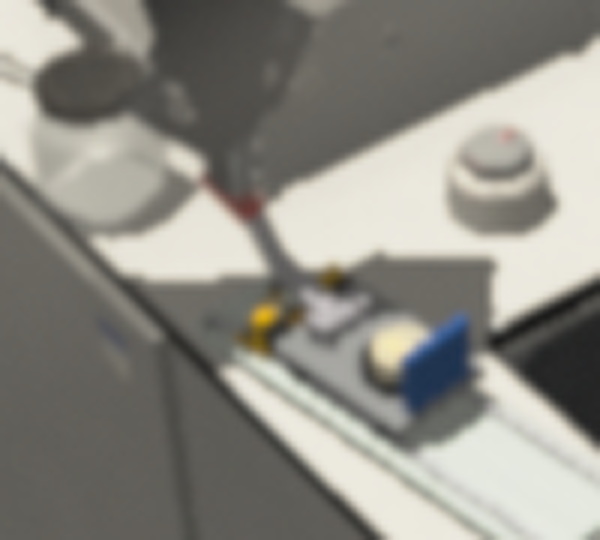

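The lever follows with about 1.2 N, the carriage hasn't moved (plate at the same pixel), and the specimen is in its cup. Continuing with smaller steps.

>>> arm_command(
  plan=[
    {"x": 0.0015,"y": 0,"z": 0.003,"turn": 0,"grip": 1},
    {"x": 0.0015,"y": 0,"z": 0.003,"turn": 0,"grip": 1},
    {"x": 0.001,"y": 0,"z": 0.002,"turn": 0,"grip": 1},
    {"x": 0,"y": 0,"z": 0,"turn": 0,"grip": 1},
  ],
)

```text
time: 16.65
tcp_pos: [0.431, -0.1156, 0.0845]
orientation: [-3.141, 0.0, 1.717]
ft_force: [-0.5, -0.4, 1.0]
width: 0.001
```

>>> arm_command(
  plan=[
    {"x": 0.0005,"y": 0,"z": 0.0015,"turn": 0,"grip": 1},
    {"x": 0.0005,"y": 0,"z": 0.0015,"turn": 0,"grip": 1},
    {"x": 0,"y": 0,"z": 0,"turn": 0,"grip": 1},
  ],
)

```text
time: 16.9
tcp_pos: [0.4309, -0.1144, 0.0817]
orientation: [-3.141, -0.0, 1.717]
ft_force: [-0.4, -0.4, 0.3]
width: -0.001
```

>>> arm_command(
  plan=[
    {"x": 0.0005,"y": 0,"z": 0.0015,"turn": 0,"grip": 1},
    {"x": 0.0005,"y": 0,"z": 0.0015,"turn": 0,"grip": 1},
    {"x": 0,"y": 0,"z": 0,"turn": 0,"grip": 1},
  ],
)

```text
time: 17.15
tcp_pos: [0.4309, -0.1135, 0.0791]
orientation: [-3.142, -0.0, 1.717]
ft_force: [-1.6, 0.5, 3.9]
width: 0.001
```

>>> arm_command(
  plan=[
    {"x": 0.0003,"y": 0,"z": 0.001,"turn": 0,"grip": 1},
    {"x": 0.0003,"y": 0,"z": 0.001,"turn": 0,"grip": 1},
    {"x": 0,"y": 0,"z": 0,"turn": 0,"grip": 1},
  ],
)

```text
time: 17.4
tcp_pos: [0.4309, -0.113, 0.0777]
orientation: [3.141, -0.001, 1.717]
ft_force: [-1.6, 1.1, 9.4]
width: 0.001
```

>>> arm_command(
  plan=[
    {"x": 0.0003,"y": 0,"z": 0.001,"turn": 0,"grip": 1},
    {"x": 0.0003,"y": 0,"z": 0.001,"turn": 0,"grip": 1},
    {"x": 0,"y": 0,"z": 0,"turn": 0,"grip": 1},
  ],
)

```text
time: 17.65
tcp_pos: [0.4309, -0.1124, 0.0762]
orientation: [3.141, -0.002, 1.716]
ft_force: [-3.7, 2.5, 13.2]
width: -0.0
```

>>> arm_command(
  plan=[
    {"x": 0.0003,"y": 0,"z": 0.001,"turn": 0,"grip": 1},
    {"x": 0.0003,"y": 0,"z": 0.001,"turn": 0,"grip": 1},
    {"x": 0,"y": 0,"z": 0,"turn": 0,"grip": 1},
  ],
)

```text
time: 17.9
tcp_pos: [0.4306, -0.1115, 0.0735]
orientation: [3.141, -0.002, 1.717]
ft_force: [-1.3, 1.2, 3.7]
width: 0.001
```

The force peaked at 13 N and then fell to 3.7 N, so the clip is being passed. I'll continue by 1 mm steps.

>>> arm_command(
  plan=[
    {"x": 0.0003,"y": 0,"z": 0.001,"turn": 0,"grip": 1},
    {"x": 0.0003,"y": 0,"z": 0.001,"turn": 0,"grip": 1},
    {"x": 0,"y": 0,"z": 0,"turn": 0,"grip": 1},
  ],
)

```text
time: 18.15
tcp_pos: [0.4305, -0.1108, 0.0714]
orientation: [3.142, -0.002, 1.717]
ft_force: [-1.2, 1.7, 5.9]
width: 0.001
```

>>> arm_command(
  plan=[
    {"x": 0.0002,"y": 0,"z": 0.001,"turn": 0,"grip": 1},
    {"x": 0.0002,"y": 0,"z": 0.001,"turn": 0,"grip": 1},
    {"x": 0,"y": 0,"z": 0,"turn": 0,"grip": 1},
  ],
)

```text
time: 18.4
tcp_pos: [0.4305, -0.1105, 0.069]
orientation: [3.142, -0.001, 1.717]
ft_force: [-0.5, -0.2, 0.1]
width: -0.002
```

>>> arm_command(
  plan=[
    {"x": 0.0002,"y": 0,"z": 0.001,"turn": 0,"grip": 1},
    {"x": 0,"y": 0,"z": 0,"turn": 0,"grip": 1},
  ],
)

```text
time: 18.57
tcp_pos: [0.4305, -0.1106, 0.0679]
orientation: [3.142, -0.0, 1.717]
ft_force: [-0.3, 0.6, -0.3]
width: 0.0
```

Snapped in, with the force back to 0. I'll feel for the pedal's seat.

>>> arm_command(
  plan=[
    {"x": 0,"y": 0,"z": 0.001,"turn": 0,"grip": 1},
    {"x": 0,"y": 0,"z": 0,"turn": 0,"grip": 1},
  ],
)

```text
time: 18.73
tcp_pos: [0.4304, -0.1109, 0.0667]
orientation: [-3.141, 0.0, 1.717]
ft_force: [0.1, -0.6, -0.0]
width: 0.0
```

>>> arm_command(
  plan=[
    {"x": 0,"y": 0,"z": 0.001,"turn": 0,"grip": 1},
    {"x": 0,"y": 0,"z": 0,"turn": 0,"grip": 1},
  ],
)

```text
time: 18.9
tcp_pos: [0.4303, -0.1111, 0.0657]
orientation: [-3.141, 0.001, 1.716]
ft_force: [0.1, 0.1, -0.6]
width: -0.001
```

>>> arm_command(
  plan=[
    {"x": 0,"y": 0,"z": 0.001,"turn": 0,"grip": 1},
    {"x": 0,"y": 0,"z": 0,"turn": 0,"grip": 1},
  ],
)

```text
time: 19.07
tcp_pos: [0.4302, -0.111, 0.0647]
orientation: [-3.141, 0.0, 1.716]
ft_force: [0.5, 0.1, -0.5]
width: 0.0
```

>>> arm_command(
  plan=[
    {"x": 0,"y": 0,"z": 0.001,"turn": 0,"grip": 1},
    {"x": 0,"y": 0,"z": 0,"turn": 0,"grip": 1},
  ],
)

```text
time: 19.23
tcp_pos: [0.4304, -0.1109, 0.064]
orientation: [-3.142, 0.0, 1.716]
ft_force: [-0.3, -0.0, 1.4]
width: 0.001
```

>>> arm_command(
  plan=[
    {"x": 0,"y": 0,"z": 0.001,"turn": 0,"grip": 1},
    {"x": 0,"y": 0,"z": 0,"turn": 0,"grip": 1},
  ],
)

```text
time: 19.4
tcp_pos: [0.4305, -0.1108, 0.0635]
orientation: [-3.142, -0.001, 1.716]
ft_force: [-1.9, 0.7, 5.9]
width: 0.003
```

```bash
python3 - <<'E'
from h import *
np.set_printoptions(precision=4,suppress=True)
w=vision.read_camera("wrist"); save(w,"w16",(220,420,140,320),3)
sc=vision.read_camera("scene"); save(sc,"s16",(230,330,150,240),6)
s=monitor.read_state(); print(s["tcp_pos"],L(s["tcp_pos"]),s["orientation"],s["time"],s["ft_force"],s["width"])
E
```

```text
[ 0.4304 -0.1108  0.0634] [0.1116 0.0011] [-3.1416 -0.0006  1.7164] 19.5 [-2.2897  0.6541  7.7025] -0.0002969705624796211
```

View pics/w16.png

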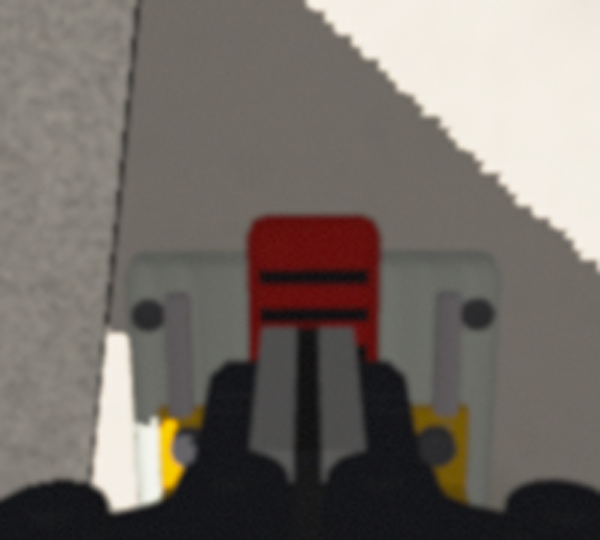

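View pics/s16.png

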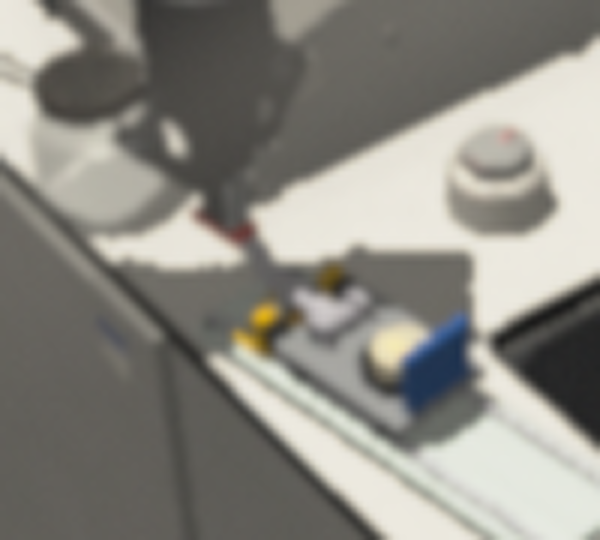

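The pedal is down at about 0.0635 (lever ≈ −0.02) with 7.7 N. I'll raise it to about 15 N.

>>> arm_command(
  plan=[
    {"x": 0,"y": 0,"z": 0.0008,"turn": 0,"grip": 1},
    {"x": 0,"y": 0,"z": 0,"turn": 0,"grip": 1},
    {"x": 0,"y": 0,"z": 0,"turn": 0,"grip": 1},
  ],
)

```text
time: 19.75
tcp_pos: [0.4305, -0.1107, 0.0632]
orientation: [3.141, -0.001, 1.716]
ft_force: [-2.8, 1.1, 11.9]
width: -0.002
```

>>> arm_command(
  plan=[
    {"x": 0,"y": 0,"z": 0.0006,"turn": 0,"grip": 1},
    {"x": 0,"y": 0,"z": 0,"turn": 0,"grip": 1},
    {"x": 0,"y": 0,"z": 0,"turn": 0,"grip": 1},
  ],
)

```text
time: 20.0
tcp_pos: [0.4305, -0.1107, 0.063]
orientation: [3.141, -0.002, 1.716]
ft_force: [-5.0, 1.9, 15.6]
width: 0.001
```

>>> arm_command(
  plan=[
    {"x": 0,"y": 0,"z": 0,"turn": 0,"grip": 1},
    {"x": 0,"y": 0,"z": 0,"turn": 0,"grip": 1},
    {"x": 0,"y": 0,"z": 0,"turn": 0,"grip": 1},
    {"x": 0,"y": 0,"z": 0,"turn": 0,"grip": 1},
    {"x": 0,"y": 0,"z": 0,"turn": 0,"grip": 1},
    {"x": 0,"y": 0,"z": 0,"turn": 0,"grip": 1},
    {"x": 0,"y": 0,"z": 0,"turn": 0,"grip": 1},
  ],
)

```text
time: 20.58
tcp_pos: [0.4305, -0.1107, 0.063]
orientation: [3.141, -0.002, 1.716]
ft_force: [-5.4, 2.4, 15.3]
width: 0.001
```

>>> arm_command(
  plan=[
    {"x": 0,"y": 0,"z": -0.002,"turn": 0,"grip": 1},
    {"x": 0,"y": 0,"z": -0.004,"turn": 0,"grip": 1},
    {"x": 0,"y": 0,"z": -0.01,"turn": 0,"grip": 1},
    {"x": 0,"y": 0,"z": -0.025,"turn": 0,"grip": 1},
    {"x": 0,"y": 0,"z": -0.03,"turn": 0,"grip": 1},
    {"x": 0,"y": 0,"z": -0.035,"turn": 0,"grip": 1},
    {"x": 0,"y": 0,"z": -0.035,"turn": 0,"grip": 1},
    {"x": 0,"y": 0,"z": 0,"turn": 0,"grip": 1},
    {"x": 0,"y": 0,"z": 0,"turn": 0,"grip": 1},
  ],
)

```text
time: 21.33
tcp_pos: [0.4321, -0.1112, 0.2047]
orientation: [3.136, 0.0, 1.717]
ft_force: [-0.7, 1.2, -0.9]
width: -0.0
```

```bash
python3 - <<'E'
from h import *
np.set_printoptions(precision=4,suppress=True)
w=vision.read_camera("wrist"); save(w,"w17")
sc=vision.read_camera("scene"); save(sc,"s17",(230,330,150,240),6)
s=monitor.read_state(); print(s["tcp_pos"],L(s["tcp_pos"]),s["orientation"],s["time"],s["ft_force"],s["width"])
r=blobs(w["frame"],"red",None,40)[0]; print(r,L(onz(w,*r[2][0],0.064)))
R2=blobs(sc["frame"],"red",(230,330,150,240))[0]; print(R2, tri([(sc,*R2[1]),(w,*r[1])]))
E
```

```text
[ 0.4298 -0.1104  0.202 ] [0.1122 0.0006] [-3.1406 -0.0009  1.7167] 21.4333 [-0.019   0.3898 -0.281 ] -0.002108066751724863
(np.int32(882), array([320.6939, 178.763 ]), ((320.5, 180.5), (45.0, 23.0), 90.0)) [0.1186 0.0015]Traceback (most recent call last):
  File "<stdin>", line 7, in <module>
IndexError: list index out of range
```

View pics/w17.png

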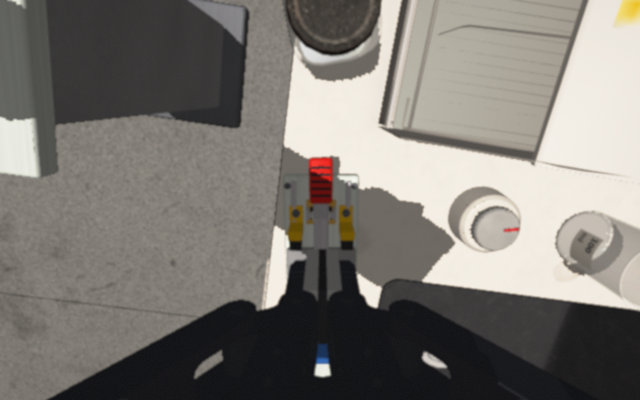

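View pics/s17.png

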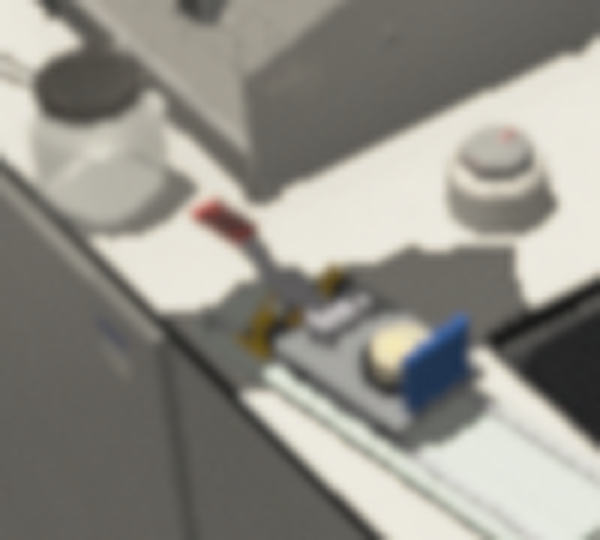

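The pedal is down at (320,180) between the brackets, the deck touches the buffers at (297/347,245), and in the scene crop the plate and specimen are unchanged. I'll triangulate the pedal height from a second wrist place, moved back so that the deck and cup can also be checked.

>>> arm_command(
  plan=[
    {"x": -0.035,"y": 0,"z": -0.02,"turn": 0,"grip": 1},
    {"x": -0.035,"y": 0,"z": -0.02,"turn": 0,"grip": 1},
    {"x": -0.03,"y": 0,"z": 0,"turn": 0,"grip": 1},
    {"x": 0,"y": 0,"z": 0,"turn": 0,"grip": 1},
    {"x": 0,"y": 0,"z": 0,"turn": 0,"grip": 1},
    {"x": 0,"y": 0,"z": 0,"turn": 0,"grip": 1},
    {"x": 0,"y": 0,"z": 0,"turn": 0,"grip": 1},
  ],
)

```text
time: 22.02
tcp_pos: [0.4445, -0.2078, 0.2411]
orientation: [-3.139, -0.002, 1.718]
ft_force: [0.6, -0.2, 0.7]
width: -0.001
```

```bash
python3 - <<'E'
from h import *
np.set_printoptions(precision=4,suppress=True)
w=vision.read_camera("wrist"); save(w,"w18"); save(w,"w18z",(270,380,70,260),3)
sc=vision.read_camera("scene"); t=vision.read_camera("top"); save(t,"t18",(200,370,190,265),4)
s=monitor.read_state(); print(s["tcp_pos"],L(s["tcp_pos"]),s["time"],s["ft_force"])
r=blobs(w["frame"],"red",None,40)[0]; print(r)
RNG["red"]=[((0,90,50),(8,255,255)),((172,90,50),(180,255,255))]
R2=blobs(sc["frame"],"red",(255,285,175,200),4); print(R2)
x,e=tri([(sc,*R2[0][1]),(w,*r[1])]); print(x,e,L(x))
E
```

```text
[ 0.4451 -0.2081  0.242 ] [0.0133 0.0014] 22.1667 [ 0.7402  0.0041 -0.0156]
(np.int32(886), array([324.3679,  60.8228]), ((324.5, 60.5), (47.0, 21.0), 90.0))
[(np.int32(34), array([267. , 186.5]), ((267.0000305175781, 186.5), (8.497057914733887, 3.5777084827423096), 26.56505012512207))]
[ 0.4308 -0.1049  0.0591] 0.0010193745153031805 [0.1174 0.0023]
```

View pics/w18z.png

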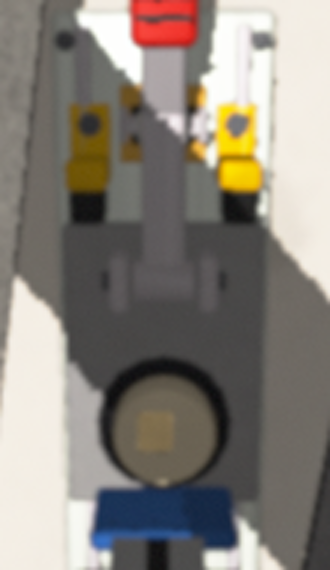

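View pics/t18.png

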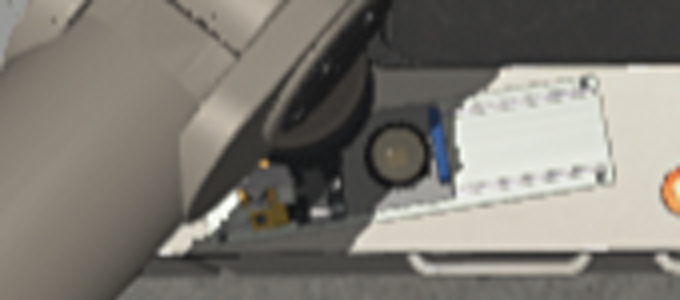

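The pedal triangulates to z≈0.059, which is down (raised, it would be about 0.11). The deck touches both buffers at crop (88/238,220), and the specimen is upright in its cup at (163,425). Handing in.

```bash
python3 - <<'E'
from bench import manip, monitor
print(manip.close_job()); s=monitor.read_state(); print(s["time"],s["ft_force"])
E
```

```text
the job is handed in; nothing more can be done
None
the job is handed in; nothing more can be done
```

The carriage is parked and locked against the end stop, and I handed the job in at about 22 s of the 72 s allowed. The interface gives no verdict, so this rests on my own checks.

**What I did**
- **Release:** I pinched the pedal sides, lifted the lever out of the park clip along its arc, and let go so it stayed up.
- **Push:** I pushed the blue plate with shut fingers for about 92 mm, until it stopped dead at the buffers. The force there was about 7 N, well under 25 N.
- **Lock:** I followed the pedal down its arc. It peaked at about 13 N, snapped into the catch, and was then held at about 15.5 N for just over 0.5 s before I rose clear.

**Last checks**
- The pedal stays down by itself. The fingers felt it seat at about 63 to 64 mm, so the lever is at about −0.02 rad.
- The deck front touches both buffers, and the specimen stands in its cup.
- The jar and timer look untouched in the pictures, though I did not measure their positions.
- The wrist force was close to zero and the arm was clear of everything at hand-in.

**What disagreed**
- The camera estimate of the travel was about 96 mm, against 92 mm from contact.
- One early two-view height for the pedal (top and wrist cameras) came out wrong at 29 mm because those two views are nearly parallel. I did not use it.
- The 13 N on the way into the catch was above the 7 to 10 N stated, but below the 20 N limit.
- I could not read the state after hand-in.

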